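# Clip down the lids of sample pans in the cold store

### The arm

A 7-joint arm with a two-finger parallel gripper is mounted at the origin on the work surface. World frame = base frame: x ahead of the robot, y to its left, z up, the work surface at z = 0. Lengths are in mm, angles in degrees, forces in N, time in s.
With the tool pointing down it reaches from about 400 to 900 mm from the base axis. Payload 5.5 kg.
Tool frame: the origin (TCP) lies midway between the tips of the shut fingers; the grasp point (between the pads) lies 19 mm behind it (ctrl.hold_point_z is the x of the grasp point in the tool frame, in mm); x points along the fingers, z is the direction in which the jaws open and shut, and the axes are right-handed (so a half turn about x gives the same grasp; the last joint's range is limited). The gripper opens to 85 mm and grips with 20 to 120 N. Pads are 22 mm wide; open, the fingers measure 114 mm over their backs; the gripper's body (76 mm by 85 mm) begins 54 mm behind the grasp point. The pads swing forward as they close: fully open they stand 13 mm farther back than shut.
Start: joints at [-51.268, 28.699, -24.465, 88.831, 12.651, 65.22, -12.049], TCP at [260.728, 595.416, 231.31] pointing down, gripper open.
Joint ranges: [-164.97, 164.97], [-17.58, 116.51], [-87.97, 89.64], [11.32, 138.91], [-80.73, 260.73], [10.89, 115.49], [-147.41, 147.41]. Speed limits (degrees/s): [147.25, 147.25, 180, 180, 180, 180, 180].

### API

Orientations are given as [roll, pitch, yaw] about the fixed x, y, z axes, in that order (R = Rz(yaw) Ry(pitch) Rx(roll)).
In Python, from workcell import ctrl, imaging gives the robot as it stands. The module is installed in compiled form; this text tells all that it offers.
- The arm moves only by the shell command python3 -m handwheel 'ROWS'. ROWS is JSON, a list that holds one entry, the list of rows, each a list of 7 numbers: the opening, from -1 (shut) to 1 (fully open), so that 0 is half open, then the shift along the tool's x, y, z in m, then the turn, a rotation vector about the tool's x, y, z in degrees. A call has 1 to 8 rows; each row shifts and turns the pose as measured when the row begins, along the tool's axes as they then stand; what a row does not reach is not made up. A row lasts 1/10 s, in which the tool goes at most 50 mm and 8.59 degrees, less where a joint would pass 70% of its speed; a pose out of reach is approached as far as the arm can. A call is refused whole if a number of a shift passes 0.05 or a number of a turn 8.59, either way. A call with a gripper value outside its range is refused whole. The fingers move at their own pace and stop on an object; the grip force is fixed at half the most. Time passes only in rows, so rows that do not move let the fingers close. It gives the time, the measured TCP pose, the force and the opening at its end, in the units of the state.
- ctrl.get_state(): the state, without advancing time (a new reading comes with each control period).
- imaging.snapshot(name): name is "scene" or "top" or "wrist"; returns the picture (420x560x3 uint8, red, green, blue); there is no depth.
- imaging.camera_params(name): a dict with "fx", "fy", "cx", "cy" (pixels), "R" (3x3) and "t" (3): a world point X has camera coordinates R X + t; the wrist camera has in their place "tool_from_camera" (4x4, takes a point from camera to tool coordinates, whose origin is the TCP and whose axes are the tool frame's). Camera axes: x right, y down, z forward; pixel columns grow to the right and rows downward; lengths in mm; the calibration is good to about 2 mm. A picture is of the moment at which its call begins: read the wrist's pose just before it. camera_params takes no time and is no camera call.
- ctrl.sign_off(): hands the job in, once; it reports no verdict.
The state is a dict: "time": time; "qpos": joint angles; "qd": joint speeds; "effort": joint torques, N m; "eef_pos": TCP position; "tcp_rot": TCP orientation; "ft_force": force on the tool from outside, world axes, zero at the start; "moment": the same for the moment, N m; "finger_gap": opening from 0.0 (shut) to 1.0 (fully open).
Only numpy, scipy, OpenCV 4.12 (cv2) and the standard library are available. Lean on these libraries where they do the work, as an engineer would, in place of code of your own. Each camera call takes 0.05 s, during which the arm holds its last target.

### The job

Get the sample pans ready for freezing: slide every pan across the bench, without lifting or tipping it, onto a blue-ringed place of its own in front of the rail, well centred on the ring, and lock each pan's lid by pushing an open orange clip sideways into the groove under its black knob until it snaps fully home. Put the clips left over into the white foam box, and do not shift the box or the jar.

Things in the scene. Friction and masses are not known exactly. Their poses are not given: they have to be found in the camera images.
- bay1 (a point): centre of one of the three marked places on the bench top (height 0): a white disc with a blue ring, 112 mm across. The places are 165 mm apart in a row along y of their common frame; this point's x axis points at right angles to the row, away from the robot, to a fixed steel rail (22 mm high, 500 mm long) whose face is 53 mm beyond the centre, so a pan pushed up to the rail stands 3 mm past the centre. Any pan may stand on any place
- bay2 (a point): centre of one of the three marked places on the bench top (height 0): a white disc with a blue ring, 112 mm across. The places are 165 mm apart in a row along y of their common frame; this point's x axis points at right angles to the row, away from the robot, to a fixed steel rail (22 mm high, 500 mm long) whose face is 53 mm beyond the centre, so a pan pushed up to the rail stands 3 mm past the centre. Any pan may stand on any place
- bay3 (a point): centre of one of the three marked places on the bench top (height 0): a white disc with a blue ring, 112 mm across. The places are 165 mm apart in a row along y of their common frame; this point's x axis points at right angles to the row, away from the robot, to a fixed steel rail (22 mm high, 500 mm long) whose face is 53 mm beyond the centre, so a pan pushed up to the rail stands 3 mm past the centre. Any pan may stand on any place
- pan1_head (a point): centre of the black round knob on top of a lidded steel sample pan (None if this pan is absent). Pan: 101 mm across, lid top flat at 35 mm above its underside, 0.5 to 0.9 kg, loose; the lid is on and stays on. The knob is 22 mm across and 32 mm tall, from 43 to 75 mm above the underside; this point is 59 mm above it. Axis z points up. The pan slides on the bench when its knob is gripped and moved level, or when it is pushed
- pan1_groove (a point): centre of the groove of the same pan's spindle: a 14 mm thick neck on the pan's axis, in the 8 mm high gap between lid top (35 mm) and knob underside (43 mm); this point is 39 mm above the pan's underside. None if the pan is absent
- pan2_head (a point): centre of the black round knob on top of a lidded steel sample pan (None if this pan is absent). Pan: 101 mm across, lid top flat at 35 mm above its underside, 0.5 to 0.9 kg, loose; the lid is on and stays on. The knob is 22 mm across and 32 mm tall, from 43 to 75 mm above the underside; this point is 59 mm above it. Axis z points up. The pan slides on the bench when its knob is gripped and moved level, or when it is pushed
- pan2_groove (a point): centre of the groove of the same pan's spindle: a 14 mm thick neck on the pan's axis, in the 8 mm high gap between lid top (35 mm) and knob underside (43 mm); this point is 39 mm above the pan's underside. None if the pan is absent
- pan3_head (a point): centre of the black round knob on top of a lidded steel sample pan (None if this pan is absent). Pan: 101 mm across, lid top flat at 35 mm above its underside, 0.5 to 0.9 kg, loose; the lid is on and stays on. The knob is 22 mm across and 32 mm tall, from 43 to 75 mm above the underside; this point is 59 mm above it. Axis z points up. The pan slides on the bench when its knob is gripped and moved level, or when it is pushed
- pan3_groove (a point): centre of the groove of the same pan's spindle: a 14 mm thick neck on the pan's axis, in the 8 mm high gap between lid top (35 mm) and knob underside (43 mm); this point is 39 mm above the pan's underside. None if the pan is absent
- clip1_fin (a point): centre of the upright fin of a flat orange open spring clip. The clip plate is 5 mm thick, 36 mm wide (y) and 45 mm long (x), with a mouth in its +x edge; the fin, 20 mm long (x) by 9 mm thick (y), rises 28 mm from the plate, its centre 27 mm behind (-x) the clip's seat point and 19 mm above the clip's underside. z is up when the clip lies flat. At the start the clips lie flat on a 3 mm thick black rubber mat. Any clip fits any pan
- clip1_seat (a point): seat point of the same clip, half-way up its plate (2.5 mm above its underside), between its two sprung prongs: the spindle's axis comes here when the clip is seated. +x points out of the mouth. The slot is 15 mm wide; round lips 5 mm ahead of this point narrow the mouth to 11.5 mm, spread when pushed onto the 14 mm neck (about 3 to 6 N) and snap shut behind it; the lips reach 7.5 mm ahead of this point
- clip2_fin (a point): centre of the upright fin of a flat orange open spring clip. The clip plate is 5 mm thick, 36 mm wide (y) and 45 mm long (x), with a mouth in its +x edge; the fin, 20 mm long (x) by 9 mm thick (y), rises 28 mm from the plate, its centre 27 mm behind (-x) the clip's seat point and 19 mm above the clip's underside. z is up when the clip lies flat. At the start the clips lie flat on a 3 mm thick black rubber mat. Any clip fits any pan
- clip2_seat (a point): seat point of the same clip, half-way up its plate (2.5 mm above its underside), between its two sprung prongs: the spindle's axis comes here when the clip is seated. +x points out of the mouth. The slot is 15 mm wide; round lips 5 mm ahead of this point narrow the mouth to 11.5 mm, spread when pushed onto the 14 mm neck (about 3 to 6 N) and snap shut behind it; the lips reach 7.5 mm ahead of this point
- clip3_fin (a point): centre of the upright fin of a flat orange open spring clip. The clip plate is 5 mm thick, 36 mm wide (y) and 45 mm long (x), with a mouth in its +x edge; the fin, 20 mm long (x) by 9 mm thick (y), rises 28 mm from the plate, its centre 27 mm behind (-x) the clip's seat point and 19 mm above the clip's underside. z is up when the clip lies flat. At the start the clips lie flat on a 3 mm thick black rubber mat. Any clip fits any pan
- clip3_seat (a point): seat point of the same clip, half-way up its plate (2.5 mm above its underside), between its two sprung prongs: the spindle's axis comes here when the clip is seated. +x points out of the mouth. The slot is 15 mm wide; round lips 5 mm ahead of this point narrow the mouth to 11.5 mm, spread when pushed onto the 14 mm neck (about 3 to 6 N) and snap shut behind it; the lips reach 7.5 mm ahead of this point
- clip4_fin (a point): centre of the upright fin of a flat orange open spring clip. The clip plate is 5 mm thick, 36 mm wide (y) and 45 mm long (x), with a mouth in its +x edge; the fin, 20 mm long (x) by 9 mm thick (y), rises 28 mm from the plate, its centre 27 mm behind (-x) the clip's seat point and 19 mm above the clip's underside. z is up when the clip lies flat. At the start the clips lie flat on a 3 mm thick black rubber mat. Any clip fits any pan
- clip4_seat (a point): seat point of the same clip, half-way up its plate (2.5 mm above its underside), between its two sprung prongs: the spindle's axis comes here when the clip is seated. +x points out of the mouth. The slot is 15 mm wide; round lips 5 mm ahead of this point narrow the mouth to 11.5 mm, spread when pushed onto the 14 mm neck (about 3 to 6 N) and snap shut behind it; the lips reach 7.5 mm ahead of this point
- foam_box: small white foam box for leftover clips, 140 x 140 x 60 mm, walls and floor 12 mm thick, open on top; origin at the centre of its underside, z up
- jar: amber jar with white cap, 60 mm across, 90 mm tall, a bystander; origin at the centre of its underside
Not all that is in view belongs to the job. Leave any brown or red look-alike of the part that bears pan1_head alone.

How it is judged (in metres and radians):
At the end, for the whole second after the job is handed in: Every pan present stands flat with its axis within 14 mm of the centre of a marked place, with a clip seated in its groove (seat point within 3 mm of the axis and 4 mm of mid-groove height); every other clip lies in the foam box, seat point below its rim; all at rest ((horizontal distance between pan1_groove and bay1 below 0.014 m or horizontal distance between pan1_groove and bay2 below 0.014 m or horizontal distance between pan1_groove and bay3 below 0.014 m) and angle between each of pan1_groove, pan2_groove, pan3_groove's own z axis and vertical below 0.06 rad and height (world z) of each of pan1_groove, pan2_groove, pan3_groove below 0.042 m and linear speed of each of pan1, pan2, pan3, clip1, clip2, clip3, clip4 below 0.02 m/s and ((horizontal distance between clip1_seat and pan1_groove below 0.003 m and z of clip1_seat in the frame of pan1_groove between -0.004 and 0.004 m) or (horizontal distance between clip2_seat and pan1_groove below 0.003 m and z of clip2_seat in the frame of pan1_groove between -0.004 and 0.004 m) or (horizontal distance between clip3_seat and pan1_groove below 0.003 m and z of clip3_seat in the frame of pan1_groove between -0.004 and 0.004 m) or (horizontal distance between clip4_seat and pan1_groove below 0.003 m and z of clip4_seat in the frame of pan1_groove between -0.004 and 0.004 m)) and (horizontal distance between pan2_groove and bay1 below 0.014 m or horizontal distance between pan2_groove and bay2 below 0.014 m or horizontal distance between pan2_groove and bay3 below 0.014 m) and ((horizontal distance between clip1_seat and pan2_groove below 0.003 m and z of clip1_seat in the frame of pan2_groove between -0.004 and 0.004 m) or (horizontal distance between clip2_seat and pan2_groove below 0.003 m and z of clip2_seat in the frame of pan2_groove between -0.004 and 0.004 m) or (horizontal distance between clip3_seat and pan2_groove below 0.003 m and z of clip3_seat in the frame of pan2_groove between -0.004 and 0.004 m) or (horizontal distance between clip4_seat and pan2_groove below 0.003 m and z of clip4_seat in the frame of pan2_groove between -0.004 and 0.004 m)) and (horizontal distance between pan3_groove and bay1 below 0.014 m or horizontal distance between pan3_groove and bay2 below 0.014 m or horizontal distance between pan3_groove and bay3 below 0.014 m) and ((horizontal distance between clip1_seat and pan3_groove below 0.003 m and z of clip1_seat in the frame of pan3_groove between -0.004 and 0.004 m) or (horizontal distance between clip2_seat and pan3_groove below 0.003 m and z of clip2_seat in the frame of pan3_groove between -0.004 and 0.004 m) or (horizontal distance between clip3_seat and pan3_groove below 0.003 m and z of clip3_seat in the frame of pan3_groove between -0.004 and 0.004 m) or (horizontal distance between clip4_seat and pan3_groove below 0.003 m and z of clip4_seat in the frame of pan3_groove between -0.004 and 0.004 m)) and ((horizontal distance between clip1_seat and pan1_groove below 0.003 m and z of clip1_seat in the frame of pan1_groove between -0.004 and 0.004 m) or (horizontal distance between clip1_seat and pan2_groove below 0.003 m and z of clip1_seat in the frame of pan2_groove between -0.004 and 0.004 m) or (horizontal distance between clip1_seat and pan3_groove below 0.003 m and z of clip1_seat in the frame of pan3_groove between -0.004 and 0.004 m) or (x of clip1_seat in the frame of foam_box between -0.06 and 0.06 m and y of clip1_seat in the frame of foam_box between -0.06 and 0.06 m and z of clip1_seat in the frame of foam_box below 0.06 m)) and ((horizontal distance between clip2_seat and pan1_groove below 0.003 m and z of clip2_seat in the frame of pan1_groove between -0.004 and 0.004 m) or (horizontal distance between clip2_seat and pan2_groove below 0.003 m and z of clip2_seat in the frame of pan2_groove between -0.004 and 0.004 m) or (horizontal distance between clip2_seat and pan3_groove below 0.003 m and z of clip2_seat in the frame of pan3_groove between -0.004 and 0.004 m) or (x of clip2_seat in the frame of foam_box between -0.06 and 0.06 m and y of clip2_seat in the frame of foam_box between -0.06 and 0.06 m and z of clip2_seat in the frame of foam_box below 0.06 m)) and ((horizontal distance between clip3_seat and pan1_groove below 0.003 m and z of clip3_seat in the frame of pan1_groove between -0.004 and 0.004 m) or (horizontal distance between clip3_seat and pan2_groove below 0.003 m and z of clip3_seat in the frame of pan2_groove between -0.004 and 0.004 m) or (horizontal distance between clip3_seat and pan3_groove below 0.003 m and z of clip3_seat in the frame of pan3_groove between -0.004 and 0.004 m) or (x of clip3_seat in the frame of foam_box between -0.06 and 0.06 m and y of clip3_seat in the frame of foam_box between -0.06 and 0.06 m and z of clip3_seat in the frame of foam_box below 0.06 m)) and ((horizontal distance between clip4_seat and pan1_groove below 0.003 m and z of clip4_seat in the frame of pan1_groove between -0.004 and 0.004 m) or (horizontal distance between clip4_seat and pan2_groove below 0.003 m and z of clip4_seat in the frame of pan2_groove between -0.004 and 0.004 m) or (horizontal distance between clip4_seat and pan3_groove below 0.003 m and z of clip4_seat in the frame of pan3_groove between -0.004 and 0.004 m) or (x of clip4_seat in the frame of foam_box between -0.06 and 0.06 m and y of clip4_seat in the frame of foam_box between -0.06 and 0.06 m and z of clip4_seat in the frame of foam_box below 0.06 m))); the robot touches nothing.
It fails at once if a pan is lifted off the bench (more than 8 mm) or tipped by more than 9 degrees (height (world z) of any of pan1_groove, pan2_groove, pan3_groove above 0.047 m or angle between any of pan1_groove, pan2_groove, pan3_groove's own z axis and vertical above 0.16 rad).
It fails at once if the foam box is pushed more than 30 mm aside (distance of foam_box from where it was at the start of the episode above 0.03 m).
It fails at once if the jar is pushed more than 30 mm aside (distance of jar from where it was at the start of the episode above 0.03 m).
Of pan1, pan2, pan3 only 2 to 3 are there at a start; the rules pass over those that are not, and their reading is None.
At some moment in a run one of pan1, pan2, pan3 may be knocked a few centimetres aside while the robot is not near it.
Once in a run the grip may slacken for a moment while it holds something.
It also fails if it takes over 208 s, if anything falls off the work surface, if the arm or the gripper's body presses on something with over 40 N, if the wrist force passes 120 N, or if a joint passes its speed limit or range.

## Working session

There is one attempt and no reset: what is moved stays moved. The work goes in short steps, Python scripts to look and compute and a shell command to move; the robot and the scene stay as the last step left them, time stands still between calls to the robot, and variables do not carry over. Pictures are saved under pics/ and viewed, and the job is handed in when it is done.

I'll start by looking at the scene.

```bash
mkdir -p pics; cat > h.py <<'E'
import numpy as np, cv2, json
from workcell import ctrl, imaging
from scipy.spatial.transform import Rotation as Ro
def save(im,n): cv2.imwrite('pics/%s.png'%n, cv2.cvtColor(im,cv2.COLOR_RGB2BGR))
def RT(s): return Ro.from_euler('xyz',s['tcp_rot'],degrees=True).as_matrix(), np.array(s['eef_pos'])
def ray(name,uv,s=None,p=None):
    p=p or imaging.camera_params(name)
    uv=np.atleast_2d(np.array(uv,float))
    d=np.c_[(uv[:,0]-p['cx'])/p['fx'],(uv[:,1]-p['cy'])/p['fy'],np.ones(len(uv))]
    if 'R' in p:
        R=np.array(p['R']);t=np.array(p['t']); return -R.T@t, d@R
    T=np.array(p['tool_from_camera']);R,t=RT(s)
    return R@T[:3,3]+t, d@(R@T[:3,:3]).T
def onz(name,uv,z,s=None):
    c,d=ray(name,uv,s); k=(z-c[2])/d[:,2]; return c+d*k[:,None]
def proj(name,X,s=None):
    p=imaging.camera_params(name);X=np.atleast_2d(np.array(X,float))
    if 'R' in p: Y=X@np.array(p['R']).T+np.array(p['t'])
    else:
        T=np.array(p['tool_from_camera']);R,t=RT(s)
        Y=((X-t)@R-T[:3,3])@T[:3,:3]
    return np.c_[Y[:,0]/Y[:,2]*p['fx']+p['cx'],Y[:,1]/Y[:,2]*p['fy']+p['cy']]
E
python3 - <<'E'
from h import *
s=ctrl.get_state(); print(s, ctrl.hold_point_z)
for n in ['scene','top','wrist']:
    im=imaging.snapshot(n); save(im,n+'0'); 
    p=imaging.camera_params(n); print(n,{k:np.round(v,3).tolist() for k,v in p.items()})
print(RT(s)[0].round(3))
E
```

```text
{'time': 0.0, 'qpos': array([-51.26826267,  28.75409825, -24.4539381 ,  88.89148225,
        12.65176108,  65.21906628, -12.04884011]), 'qd': array([-0.04836145,  0.04527854,  0.10665087,  0.14621676, -0.02732269,
       -0.01731218, -0.03080931]), 'effort': array([ 3.58464746e-06, -5.69509006e+01, -5.81637472e+00, -2.80935574e+01,
        1.05940123e-02,  1.20429840e-02, -5.08195043e-06]), 'eef_pos': array([260.52361456, 594.75421341, 230.25701116]), 'tcp_rot': array([ 178.16312635,   89.88905039, -115.48387987]), 'ft_force': array([-0.02412793, -0.66520066, -0.3222    ]), 'moment': array([-0.00694478,  0.01640143,  0.01680989]), 'finger_gap': 1.000101345679749} -18.700000000000003
scene {'fx': 493.478, 'fy': 493.478, 'cx': 276.814, 'cy': 200.125, 'R': [[-0.658, 0.753, 0.01], [0.498, 0.445, -0.744], [-0.565, -0.484, -0.668]], 't': [303.969, -172.568, 1345.681]}
top {'fx': 469.586, 'fy': 469.586, 'cx': 290.753, 'cy': 211.736, 'R': [[0.008, -1.0, 0.004], [-0.992, -0.009, -0.128], [0.128, -0.003, -0.992]], 't': [-25.086, 487.194, 1042.441]}
wrist {'fx': 345.962, 'fy': 345.962, 'cx': 282.966, 'cy': 209.354, 'tool_from_camera': [[-0.0, -0.265, 0.964, -142.319], [0.001, -0.964, -0.265, 66.728], [1.0, 0.001, 0.0, 1.11], [0.0, 0.0, 0.0, 1.0]]}
[[-0.001 -0.916  0.401]
 [-0.002  0.401  0.916]
 [-1.     0.    -0.002]]
```

View pics/top0.png

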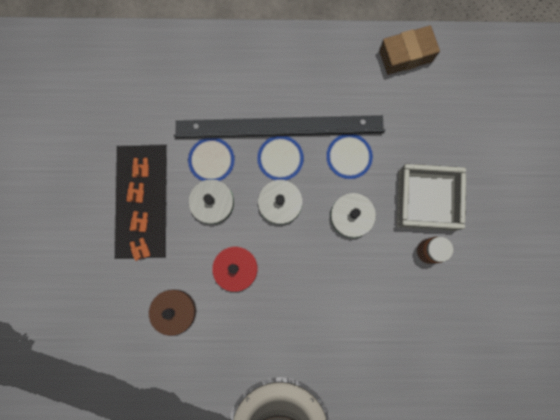

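View pics/scene0.png

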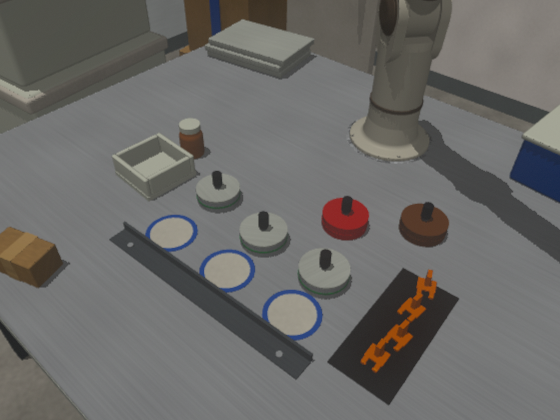

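View pics/wrist0.png

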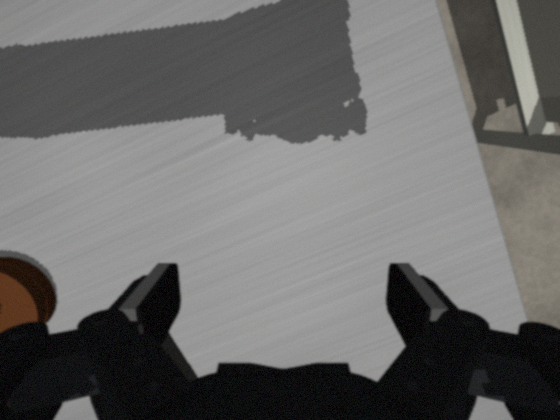

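```bash
python3 - <<'E'
from h import *
im=cv2.imread('pics/top0.png'); 
a=cv2.resize(im[140:265,110:172],None,fx=5,fy=4.6,interpolation=cv2.INTER_CUBIC)
a=cv2.resize(im[140:265,110:172],None,fx=4.7,fy=4.7,interpolation=cv2.INTER_CUBIC)
im2=cv2.imread('pics/scene0.png')
b=cv2.resize(im2[265:380,350:450],None,fx=4.7,fy=4.7,interpolation=cv2.INTER_CUBIC)
h=max(a.shape[0],b.shape[0]);o=np.zeros((h,a.shape[1]+b.shape[1],3),np.uint8);o[:a.shape[0],:a.shape[1]]=a;o[:b.shape[0],a.shape[1]:]=b
cv2.imwrite('pics/clips0.png',o[:600,:800])
hsv=cv2.cvtColor(im,cv2.COLOR_BGR2HSV)
def blobs(m,lo,hi,nm):
    n,l,st,c=cv2.connectedComponentsWithStats(m.astype(np.uint8))
    for i in range(1,n):
        if lo<st[i,4]<hi:
            yield c[i],st[i],l==i
blue=(hsv[...,0]>105)&(hsv[...,0]<130)&(hsv[...,1]>150)
for c,st,m in blobs(blue,60,2000,'blue'):
    cc=c if 0 else np.array([st[0]+st[2]/2-.5,st[1]+st[3]/2-.5]); 
    pts=np.argwhere(m)[:,::-1].astype(np.float32); e=cv2.fitEllipse(cv2.convexHull(pts)); print('bay',e, onz('top',e[0],0).round(1))
white=(hsv[...,1]<45)&(hsv[...,2]>165)
for c,st,m in blobs(white,300,3000,'w'):
    pts=np.argwhere(m)[:,::-1].astype(np.float32); e=cv2.fitEllipse(cv2.convexHull(pts)); print('white',st,np.round(e[0],1),np.round(e[1],1), onz('top',e[0],35).round(1))
org=(hsv[...,0]<18)&(hsv[...,1]>180)&(hsv[...,2]>150)
for c,st,m in blobs(org,40,800,'o'):
    pts=np.argwhere(m)[:,::-1].astype(np.float32); print('org',st,c,cv2.minAreaRect(pts), onz('top',c,8).round(1))
E
```

```text
white [ 331  138   37   36 1027] [349.1 155.9] [35.3 36.7] [[ 618.4 -155.    35. ]]
white [ 262  140   37   36 1028] [280.1 157.7] [35.4 36.4] [[612.7   4.6  35. ]]
white [ 193  142   36   36 1012] [210.7 159.5] [35.2 36.2] [[607.  164.9  35. ]]
white [ 404  171   60   56 2063] [431.2 204.4] [59.1 84.1] [[ 506.6 -341.8   35. ]]
white [ 259  181   43   41 1188] [280.1 201. ] [40.9 41.9] [[511.5   3.6  35. ]]
white [191 184  40  37 723] [211.2 201.9] [36.5 41.2] [[507.9 160.9  35. ]]
white [ 333  194   42   42 1224] [353.4 214.5] [41.5 42.5] [[ 481.9 -163.8   35. ]]
white [430 238  23  23 402] [440.9 248.8] [21.8 23. ] [[ 405.4 -360.7   35. ]]
```

View pics/clips0.png

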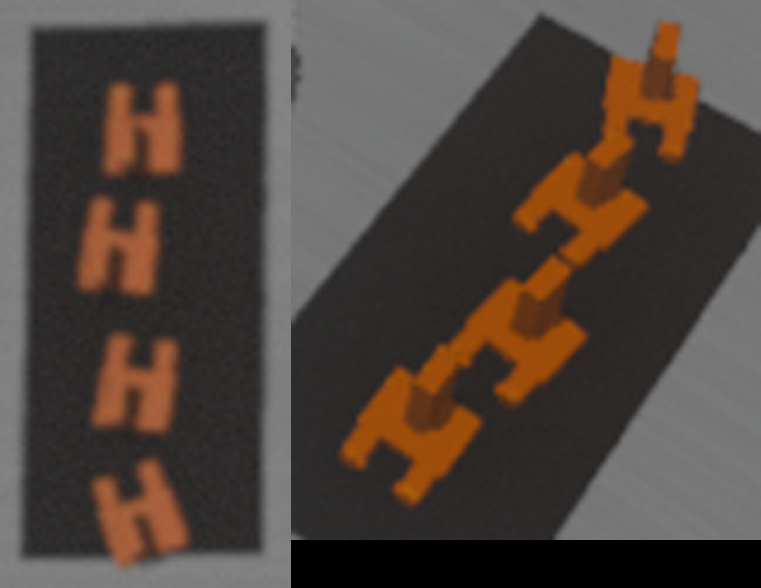

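The top view shows three white pans at px (211,202), (280,201), (353,215). The bays are just beyond them at (211,159), (280,157), (349,156), and the rail is behind those. Four clips lie on the mat at about (140,168–250) with their mouths facing away from the robot. The box is at (434,197) and the jar at (438,250). The red and brown pans are decoys.

Next I'll square the tool so that y = −world x and z = +world y.

```bash
python3 -m handwheel '[[[1,0,0,0,-8,0,0],[1,0,0,0,-8,0,0],[1,0,0,0,-7.5,0,0],[1,0,0,-0.05,0,0,0],[1,0,0,-0.05,0,0,0],[1,0,-0.05,-0.05,0,0,0],[1,0,-0.05,-0.05,0,0,0],[1,0,-0.05,-0.05,0,0,0]]]'; python3 -c "
from h import *
s=ctrl.get_state();print(s['eef_pos'],s['qpos'].round(1),s['tcp_rot']);print(RT(s)[0].round(3))"
```

```text
time: 0.95
eef_pos: [365.1, 389.5, 224.9]
tcp_rot: [112.3, 89.3, -155.8]
ft_force: [0.3, 1.2, 0.5]
finger_gap: 1.0
[365.06460865 389.48525653 224.85508629] [-26.1  18.  -28.2 105.3   9.3  59.7  33.9] [ 112.32786923   89.28418178 -155.81664894]
[[-0.011 -0.999 -0.032]
 [-0.005 -0.032  0.999]
 [-1.     0.012 -0.005]]
```

```bash
python3 -m handwheel '[[[1,-0.005,0,-0.05,1.8,0,0],[1,-0.005,0,-0.05,0,0,0],[1,-0.005,-0.02,-0.05,0,0,0],[1,-0.005,-0.04,-0.05,0,0,0],[1,-0.005,0,-0.05,0,0,0],[1,-0.005,0,-0.03,0,0,0],[1,0,0,0,0,0,0],[1,0,0,0,0,0,0]]]'; cat > look.py <<'E'
from h import *
import sys
s=ctrl.get_state(); im=imaging.snapshot('wrist'); n=sys.argv[1]; save(im,n); np.save('pics/'+n+'.npy',np.r_[s['eef_pos'],s['tcp_rot']])
print(np.round(s['eef_pos'],1),RT(s)[0].round(3).tolist(), s['time'])
E
python3 look.py w1
```

```text
time: 1.75
eef_pos: [420.1, 114.8, 252.9]
tcp_rot: [123.0, 89.2, -148.0]
ft_force: [0.6, 0.3, -0.1]
finger_gap: 1.003
[420.1 114.8 252.9] [[-0.011, -1.0, 0.018], [-0.007, 0.018, 1.0], [-1.0, 0.011, -0.007]] 1.75
```

View pics/w1.png

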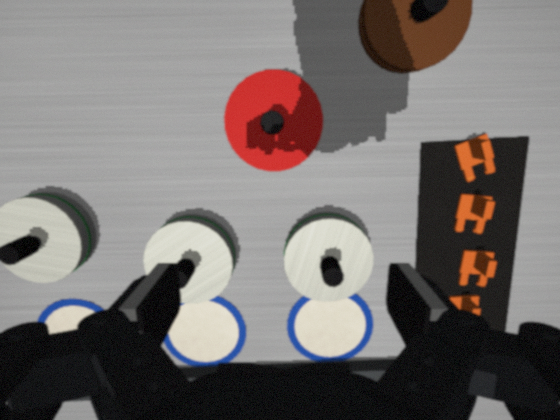

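```bash
cat > meas.py <<'E'
from h import *
def blobs(m,lo,hi):
    n,l,st,c=cv2.connectedComponentsWithStats(m.astype(np.uint8))
    for i in range(1,n):
        if lo<st[i,4]<hi: yield c[i],st[i],l==i
def ell(m):
    pts=np.argwhere(m)[:,::-1].astype(np.float32); h=cv2.convexHull(pts)
    return cv2.fitEllipse(h)
def segs(im):
    hsv=cv2.cvtColor(im,cv2.COLOR_RGB2HSV); H,S,V=[hsv[...,i].astype(int) for i in range(3)]
    return dict(blue=(H>105)&(H<130)&(S>130), white=(S<50)&(V>160), org=(H<18)&(S>180)&(V>120))
def tri(a,b):
    # closest point of two rays
    (c1,d1),(c2,d2)=a,b; d1=d1[0];d2=d2[0]
    k=np.linalg.lstsq(np.c_[d1,-d2],c2-c1,rcond=None)[0]
    p,q=c1+k[0]*d1,c2+k[1]*d2; return (p+q)/2,np.linalg.norm(p-q)
def load(n):
    im=cv2.cvtColor(cv2.imread('pics/%s.png'%n),cv2.COLOR_BGR2RGB)
    try:
        v=np.load('pics/%s.npy'%n); s=dict(eef_pos=v[:3],tcp_rot=v[3:])
    except Exception: s=None
    return im,s
E
python3 - <<'E'
from meas import *
im,s=load('w1'); m=segs(im)
for c,st,b in blobs(m['white'],1500,20000):
    e=ell(b); print('w',st,np.round(e[0],1),np.round(e[1],1),onz('wrist',e[0],35,s).round(1),onz('wrist',e[0],0,s).round(1))
for c,st,b in blobs(m['org'],200,3000): print('o',st,c.round(1),onz('wrist',c,8,s).round(1))
im=load('top0')[0]; m=segs(im)
for c,st,b in blobs(m['white'],300,3000):
    e=ell(b); print('t',st,np.round(e[0],1),np.round(e[1],1),onz('top',e[0],35).round(1),onz('top',e[0],0).round(1))
for c,st,b in blobs(m['org'],40,3000): print('o',st,c.round(1),onz('top',c,8).round(1))
E
```

```text
w [ 509  164   51  158 3996] [534.8 240.3] [ 67. 165.] [[489.8 389.8  35. ]] [[502.8 416.2   0. ]]
o [455 135  40  47 916] [474.8 157.6] [[401.3 327.6   8. ]]
o [455 194  40  40 854] [472.6 212.8] [[465.  332.9   8. ]]
o [459 250  38  37 686] [474.6 268.8] [[535.3 343.8   8. ]]
t [ 331  138   37   37 1069] [349.  156.1] [36.2 37.3] [[ 618.  -154.9   35. ]] [[ 626.8 -159.4    0. ]]
t [ 262  140   37   37 1061] [280.  157.8] [36.1 37. ] [[612.5   4.8  35. ]] [[621.2   5.6   0. ]]
t [ 193  142   37   36 1038] [210.8 159.5] [35.5 36.6] [[606.9 164.6  35. ]] [[615.4 170.6   0. ]]
t [ 404  170   60   57 2158] [430.7 200.4] [60.  79.7] [[ 515.8 -341.2   35. ]] [[ 521.3 -351.8    0. ]]
t [ 190  181   42   41 1143] [210.3 200.8] [40.4 42. ] [[510.4 162.9  35. ]] [[515.7 168.9   0. ]]
t [ 259  181   43   42 1237] [280. 201.] [41.8 42.5] [[511.4   3.7  35. ]] [[516.7   4.4   0. ]]
t [ 333  193   42   43 1258] [353.5 214.3] [41.9 42.9] [[ 482.1 -164.    35. ]] [[ 486.5 -168.8    0. ]]
t [430 237  23  24 420] [440.9 248.8] [22.4 23.3] [[ 405.5 -360.7   35. ]] [[ 407.3 -372.     0. ]]
t [260 385  56  28 491] [288.9 400.4] [27.1 55.7] [[ 74.9 -20.4  35. ]] [[ 65.8 -20.5   0. ]]
```

```bash
python3 - <<'E'
from meas import *
im,s=load('w1'); hsv=cv2.cvtColor(im,cv2.COLOR_RGB2HSV); print(hsv[270,320],hsv[330,300],hsv[260,210], hsv[100,200],hsv[230,430],hsv[160,470])
im2=load('top0')[0];hsv2=cv2.cvtColor(im2,cv2.COLOR_RGB2HSV);print(hsv2[195,280],hsv2[168,140],hsv2[100,280])
m=(hsv[...,1]>14)&(hsv[...,1]<70)&(hsv[...,2]>175)&(hsv[...,0]<40)
for c,st,b in blobs(m,1500,20000):
    e=ell(b); print('w',st,np.round(e[0],1),np.round(e[1],1),onz('wrist',e[0],35,s).round(1),onz('wrist',e[0],0,s).round(1))
E
```

```text
[ 25  18 156] [ 23  26 224] [ 33  14 216] [ 30   2 164] [ 8 28 36] [ 11 198 219]
[45  7 77] [  8 148  95] [ 90   2 132]
w [   0  198   80   84 3213] [ 36.2 239.9] [76.3 92.8] [[ 481.  -160.8   35. ]] [[ 493.2 -187.8    0. ]]
w [ 285  219   87  137 6411] [328.5 285.5] [ 96.7 138. ] [[541.2 164.3  35. ]] [[559.2 168.7   0. ]]
w [ 169  243   69  118 4453] [208.1 304.1] [ 76.8 119.2] [[563.   24.5  35. ]] [[583.1  15.5   0. ]]
```

```bash
python3 -m handwheel '[[[1,0,-0.045,0.024,-1,0.5,0],[1,0,-0.045,0.024,0,0,0],[1,0.03,0,0,0,0,0],[1,0.04,0,0,0,0,0],[1,0.04,0,0,0,0,0],[1,0,0,0,0,0,0],[1,0,0,0,0,0,0]]]'; python3 look.py w2
```

```text
time: 2.5
eef_pos: [508.4, 175.2, 136.3]
tcp_rot: [130.7, 89.0, -138.3]
ft_force: [0.6, 0.8, 0.6]
finger_gap: 1.004
[508.4 175.2 136.3] [[-0.013, -1.0, -0.018], [-0.011, -0.018, 1.0], [-1.0, 0.013, -0.011]] 2.5
```

View pics/w2.png

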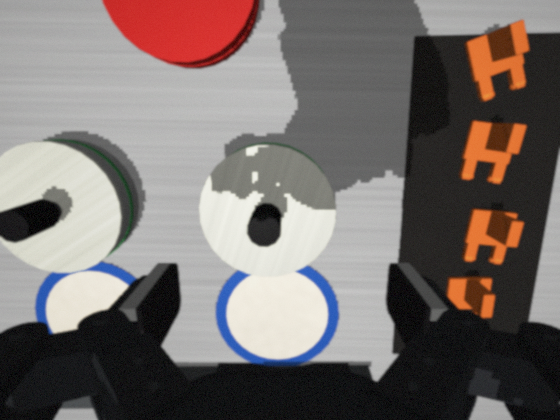

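```bash
cat > to.py <<'E'
# usage: to.py x y z [yaw]  -> shift (m, tool axes) and turn (deg) still to go ; nan = keep
from h import *
import sys
a=[float(v) for v in sys.argv[1:]]; s=ctrl.get_state(); R,t=RT(s)
yaw=np.radians(a[3] if len(a)>3 else 2.0)
tgt=np.where(np.isnan(a[:3]),t,a[:3])
z=np.array([-np.sin(yaw),np.cos(yaw),0]); x=np.array([0,0,-1.]); y=np.cross(z,x); G=np.c_[x,y,z]
rv=Ro.from_matrix(R.T@G).as_rotvec(degrees=True)
print('at',t.round(1),'t',round(s['time'],2),'F',s['ft_force'].round(1),'gap',round(s['finger_gap'],3),'q',s['qpos'].round(0))
print('shift mm now-axes',(R.T@(tgt-t)).round(1),'goal-axes',(G.T@(tgt-t)).round(1),'turn',rv.round(2))
E
python3 - <<'E'
from meas import *
im,s=load('w2')
print(onz('wrist',[268,210],35,s).round(1), proj('wrist',[[510.4,163,35],[510.4,163,75],[615.4,170.6,0]],s).round(0))
print('knobtop(264,232)',onz('wrist',[264,232],75,s).round(1),'bay (278,313)',onz('wrist',[278,313],0,s).round(1))
E
python3 to.py 510 163 47
```

```text
[[508.5 164.1  35. ]] [[266. 212.]
 [263. 229.]
 [276. 314.]]
knobtop(264,232) [[512.1 163.8  75. ]] bay (278,313) [[614.  172.1   0. ]]
at [508.  175.  136.4] t 2.55 F [ 0.6  0.2 -0.3] gap 1.002 q [ -7.  24. -18. 109.  10.  49.  60.]
shift mm now-axes [ 89.5  -3.  -11.1] goal-axes [ 89.4  -1.6 -12.1] turn [-0.99 -0.64 -0.77]
```

The lid and knob positions agree between the top and wrist views to about 2 mm: pan A is at (510,164) with its knob top at 75. I'll descend over the knob.

```bash
python3 -m handwheel '[[[1,0,0,-0.0115,-1,-0.6,-0.8],[1,0.04,-0.002,0,0,0,0],[1,0.025,0,0,0,0,0],[1,0.015,0,0,0,0,0],[1,0,0,0,0,0,0],[1,0,0,0,0,0,0]]]'; python3 to.py 510 163.7 48
```

```text
time: 3.15
eef_pos: [520.5, 169.3, 67.9]
tcp_rot: [-76.7, 88.7, 15.5]
ft_force: [0.2, 0.2, -0.3]
finger_gap: 0.994
at [520.5 169.3  67.9] t 3.15 F [ 0.2  0.2 -0.3] gap 0.994 q [ -8.  29. -17. 112.  13.  39.  60.]
shift mm now-axes [19.6 11.2 -5.3] goal-axes [19.9 10.7 -5.3] turn [0.2  0.31 1.3 ]
```

```bash
python3 -m handwheel '[[[1,0,0.0105,-0.005,0.2,0.3,1.3],[1,0,0,0,0,0,0],[1,0,0,0,0,0,0]]]'; python3 to.py 510 163.7 48
```

```text
time: 3.45
eef_pos: [511.6, 164.5, 71.3]
tcp_rot: [-73.4, 89.8, 18.6]
ft_force: [0.6, 0.2, -0.2]
finger_gap: 1.002
at [511.6 164.5  71.3] t 3.45 F [ 0.6  0.2 -0.2] gap 1.002 q [ -7.  29. -17. 112.  12.  40.  61.]
shift mm now-axes [23.3  1.7 -0.8] goal-axes [23.3  1.6 -0.8] turn [0.01 0.06 0.19]
```

```bash
python3 -m handwheel '[[[1,0.012,0.0015,-0.001,0,0,0.2],[1,0.012,0,0,0,0,0],[1,0,0,0,0,0,0],[-1,0,0,0,0,0,0],[-1,0,0,0,0,0,0],[-1,0,0,0,0,0,0]]]'; python3 to.py 618 171 48
```

```text
time: 4.05
eef_pos: [510.0, 163.3, 45.0]
tcp_rot: [39.1, 89.9, 131.1]
ft_force: [-0.2, -0.3, 1.1]
finger_gap: 0.517
at [510.  163.3  45. ] t 4.05 F [-0.2 -0.3  1.1] gap 0.517 q [ -8.  31. -16. 113.  13.  38.  60.]
shift mm now-axes [  -3.1 -108.2    3.9] goal-axes [  -3.  -108.2    3.9] turn [-0.    0.05 -0.04]
```

```bash
python3 -m handwheel '[[[-1,0,0,0,0,0,0],[-1,0,0,0,0,0,0],[-1,0,0,0,0,0,0],[-1,0,0,0,0,0,0]]]'; python3 to.py 618 171 46
```

```text
time: 4.45
eef_pos: [510.2, 163.2, 45.5]
tcp_rot: [13.2, 90.0, 105.2]
ft_force: [0.3, 0.4, -0.9]
finger_gap: 0.239
at [510.2 163.2  45.5] t 4.45 F [ 0.3  0.4 -0.9] gap 0.239 q [ -8.  31. -16. 113.  13.  38.  60.]
shift mm now-axes [  -0.6 -108.     4.1] goal-axes [  -0.5 -108.     4.1] turn [-0.01  0.04 -0.01]
```

```bash
python3 -m handwheel '[[[-1,0,-0.015,0.001,0,0,0],[-1,0,-0.02,0.001,0,0,0],[-1,0,-0.02,0.001,0,0,0],[-1,0,0,0,0,0,0]]]'; python3 to.py 618 171 46
```

```text
time: 4.85
eef_pos: [542.2, 167.2, 47.5]
tcp_rot: [104.7, 87.4, -162.9]
ft_force: [0.5, -0.1, -4.5]
finger_gap: 0.235
at [542.2 167.2  47.5] t 4.85 F [ 0.5 -0.1 -4.5] gap 0.235 q [ -7.  35. -16. 106.  13.  44.  62.]
shift mm now-axes [ -1.8 -75.9   0.7] goal-axes [  1.5 -75.9   1.2] turn [ 0.34 -0.66 -2.47]
```

```bash
python3 -m handwheel '[[[-1,0.001,0,0,0.3,-0.6,-2.4],[-1,0,0,0,0,0,0],[-1,0,0,0,0,0,0]]]'; python3 to.py 618 171 46
```

```text
time: 5.15
eef_pos: [540.7, 167.2, 45.5]
tcp_rot: [106.6, 89.8, -161.3]
ft_force: [0.5, 0.1, -0.1]
finger_gap: 0.237
at [540.7 167.2  45.5] t 5.15 F [ 0.5  0.1 -0.1] gap 0.237 q [ -7.  34. -16. 108.  14.  40.  61.]
shift mm now-axes [ -0.7 -77.4   1. ] goal-axes [ -0.5 -77.4   1.1] turn [ 0.06 -0.05 -0.17]
```

```bash
python3 -m handwheel '[[[-1,0,-0.012,0,0,0,-0.4],[-1,0,-0.012,0,0,0,-0.4],[-1,0,-0.012,0,0,0,-0.4],[-1,0,-0.012,0,0,0,-0.4],[-1,0,0,0,0,0,-0.4],[-1,0,0,0,0,0,0]]]'; python3 to.py 618 171 46
```

```text
time: 5.75
eef_pos: [581.7, 169.5, 45.7]
tcp_rot: [-111.9, 89.2, -19.6]
ft_force: [-1.3, 0.0, -1.6]
finger_gap: 0.242
at [581.7 169.5  45.7] t 5.75 F [-1.3  0.  -1.6] gap 0.242 q [ -8.  36. -15. 103.  14.  42.  62.]
shift mm now-axes [  0.1 -36.3   0.1] goal-axes [ -0.3 -36.3   0.3] turn [ 0.24 -0.3   0.76]
```

```bash
python3 -m handwheel '[[[-1,0,-0.012,0,0.2,-0.3,0.4],[-1,0,-0.012,0,0,0,0],[-1,0,-0.008,0,0,0,0],[-1,0,0,0,0,0,0],[-1,0,0,0,0,0,0]]]'; python3 to.py 618 171 46
```

```text
time: 6.25
eef_pos: [606.4, 170.9, 45.6]
tcp_rot: [107.3, 89.4, -160.6]
ft_force: [-3.8, -0.2, 2.0]
finger_gap: 0.237
at [606.4 170.9  45.6] t 6.25 F [-3.8 -0.2  2. ] gap 0.237 q [ -7.  39. -15.  98.  14.  45.  63.]
shift mm now-axes [ -0.5 -11.6  -0.3] goal-axes [ -0.4 -11.6  -0.3] turn [ 0.14 -0.16 -0.53]
```

```bash
python3 -m handwheel '[[[-1,0,-0.008,0,0.1,-0.1,-0.5],[-1,0,-0.004,0,0,0,0],[-1,0,-0.002,0,0,0,0],[-1,0,0,0,0,0,0]]]'; python3 to.py 618 171 46
```

```text
time: 6.65
eef_pos: [613.7, 171.4, 45.7]
tcp_rot: [107.1, 89.3, -160.8]
ft_force: [1.0, 0.2, -2.0]
finger_gap: 0.239
at [613.7 171.4  45.7] t 6.65 F [ 1.   0.2 -2. ] gap 0.239 q [ -7.  39. -15.  97.  14.  46.  64.]
shift mm now-axes [-0.3 -4.3 -0.6] goal-axes [-0.3 -4.3 -0.6] turn [ 0.14 -0.22 -0.71]
```

```bash
python3 -m handwheel '[[[-1,0,-0.005,0,0.1,-0.2,-0.5],[-1,0,-0.003,0,0,0,0],[-1,0,-0.002,0,0,0,0],[-1,0,0,0,0,0,0]]]'; python3 to.py 618 171 46; python3 - <<'E'
from meas import *
im=imaging.snapshot('top'); save(im,'top1')
E
```

```text
time: 7.05
eef_pos: [617.8, 171.8, 45.7]
tcp_rot: [100.1, 89.2, -167.8]
ft_force: [0.4, 0.1, -2.6]
finger_gap: 0.237
at [617.8 171.8  45.7] t 7.05 F [ 0.4  0.1 -2.6] gap 0.237 q [ -7.  40. -15.  96.  13.  47.  64.]
shift mm now-axes [-0.3 -0.2 -0.8] goal-axes [-0.3 -0.2 -0.8] turn [ 0.09 -0.14 -0.8 ]
```

View pics/top1.png

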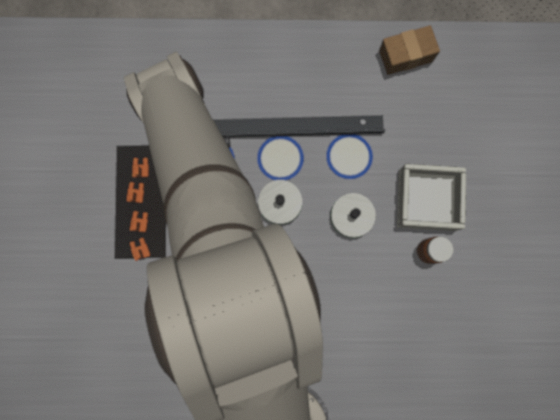

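The arm hides bay A from the top camera. I'll nudge forward until the rail is felt.

```bash
python3 -m handwheel '[[[-1,0,-0.004,-0.0005,0.1,-0.2,-0.5],[-1,0,-0.003,0,0,0,0]]]'; python3 to.py 618 171 46
```

```text
time: 7.3
eef_pos: [618.0, 171.8, 45.8]
tcp_rot: [93.7, 89.0, -174.2]
ft_force: [-10.9, -1.9, 10.3]
finger_gap: 0.238
at [618.  171.8  45.8] t 7.3 F [-10.9  -1.9  10.3] gap 0.238 q [ -7.  40. -16.  96.  13.  47.  64.]
shift mm now-axes [-0.2  0.  -0.8] goal-axes [-0.2 -0.  -0.8] turn [ 0.06 -0.07 -1.02]
```

Rail contact: −11 N at x = 618, as predicted (bay 615 + 3). I'll release and rise.

```bash
python3 -m handwheel '[[[-1,0,0.001,0,0,0,-0.5],[1,0,0,0,0,0,0],[1,0,0,0,0,0,0],[1,0,0,0,0,0,0],[1,0,0,0,0,0,0],[1,0,0,0,0,0,0],[1,0,0,0,0,0,0],[1,-0.01,0,0,0,0,0]]]'; python3 to.py 511.5 4 100
```

```text
time: 8.1
eef_pos: [619.4, 171.3, 55.0]
tcp_rot: [96.6, 89.7, -171.4]
ft_force: [-0.4, -0.9, -1.0]
finger_gap: 1.004
at [619.4 171.3  55. ] t 8.1 F [-0.4 -0.9 -1. ] gap 1.004 q [ -7.  39. -16.  97.  13.  47.  64.]
shift mm now-axes [ -44.3  113.9 -163.4] goal-axes [ -45.   113.7 -163.4] turn [ 0.02 -0.03 -0.28]
```

```bash
python3 -m handwheel '[[[1,-0.04,0,0,0,0,0],[1,-0.02,0.02,-0.01,0,0,0],[1,0,0.04,-0.05,0,0,0],[1,0,0.04,-0.05,0,0,0],[1,0,0.014,-0.05,0,0,0],[1,0,0,0,0,0,0],[1,0,0,0,0,0,0]]]'; python3 look.py w3;python3 to.py 511.5 4 48
```

```text
time: 8.8
eef_pos: [522.4, 21.0, 122.7]
tcp_rot: [-75.6, 89.7, 16.5]
ft_force: [-0.3, -0.1, 0.8]
finger_gap: 0.996
[522.4  21.  122.7] [[0.005, -0.999, -0.037], [0.002, -0.037, 0.999], [-1.0, -0.005, 0.001]] 8.8
at [522.6  20.1 122.5] t 8.85 F [-0.6  0.6  0.1] gap 1.0 q [  9.  23. -17. 113.   9.  45.  79.]
shift mm now-axes [ 74.5  12.1 -15.7] goal-axes [ 74.5  11.6 -15.7] turn [0.12 0.02 0.29]
```

View pics/w3.png

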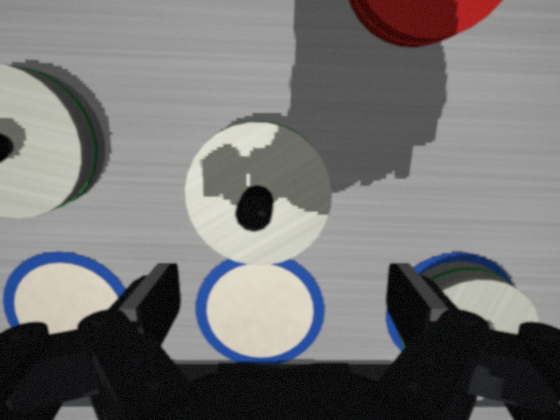

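```bash
python3 - <<'E'
from meas import *
im,s=load('w3')
print(onz('wrist',[258,193],35,s).round(1),'knob',onz('wrist',[253,216],75,s).round(1),'bayB',onz('wrist',[261,310],0,s).round(1))
E
python3 -m handwheel '[[[1,0.03,0.012,-0.015,0,0,0.3],[1,0.025,0,0,0,0,0],[1,0,0,0,0,0,0],[1,0,0,0,0,0,0]]]'; python3 to.py 511 5 46
```

```text
[[508.9   4.5  35. ]] knob [[513.2   4.5  75. ]] bayB [[620.7   6.8   0. ]]
time: 9.25
eef_pos: [516.0, 9.0, 69.0]
tcp_rot: [-75.0, 89.6, 17.5]
ft_force: [0.3, -0.1, 0.4]
finger_gap: 0.999
at [516.   9.  69.] t 9.25 F [ 0.3 -0.1  0.4] gap 0.999 q [  9.  27. -16. 115.  11.  38.  79.]
shift mm now-axes [22.9  5.3 -3.8] goal-axes [23.   5.2 -3.8] turn [0.46 0.1  0.38]
```

```bash
python3 -m handwheel '[[[1,0.012,0.005,-0.004,0.4,0.1,0.4],[1,0.01,0,0,0,0,0],[-1,0,0,0,0,0,0],[-1,0,0,0,0,0,0],[-1,0,0,0,0,0,0],[-1,0,0,0,0,0,0],[-1,0,0,0,0,0,0],[-1,0,0,0,0,0,0]]]'; python3 to.py 623.7 6.5 46
```

```text
time: 10.05
eef_pos: [514.3, 6.3, 48.6]
tcp_rot: [-92.9, 89.7, -0.7]
ft_force: [1.4, 1.4, -4.3]
finger_gap: 0.234
at [514.3   6.3  48.6] t 10.05 F [ 1.4  1.4 -4.3] gap 0.234 q [  9.  29. -15. 116.  12.  36.  78.]
shift mm now-axes [   3.1 -109.4   -3.9] goal-axes [   2.6 -109.4   -3.6] turn [ 0.19 -0.01  0.26]
```

```bash
python3 -m handwheel '[[[-1,0.0008,-0.012,-0.0005,0.2,0,-0.1],[-1,0.0003,-0.012,-0.0005,0,0,-0.4],[-1,0,-0.012,-0.0005,0,0,-0.4],[-1,0,-0.012,-0.0005,0,0,-0.4],[-1,0,-0.012,-0.0005,0,0,-0.4],[-1,0,0,0,0,0,-0.4],[-1,0,0,0,0,0,0]]]'; python3 to.py 623.7 6.5 46
```

```text
time: 10.75
eef_pos: [515.1, 7.0, 51.8]
tcp_rot: [98.9, 85.7, -168.8]
ft_force: [-1.2, -1.3, -2.9]
finger_gap: 0.233
at [515.1   7.   51.8] t 10.75 F [-1.2 -1.3 -2.9] gap 0.233 q [  8.  31. -15. 112.  12.  43.  78.]
shift mm now-axes [  -2.2 -108.6   -4.7] goal-axes [   5.8 -108.5   -4.3] turn [ 0.22 -0.68 -4.29]
```

It tilted instead of sliding, so I'll look before doing anything more.

```bash
python3 look.py w4; python3 -c "
from h import *
save(imaging.snapshot('scene'),'s4'); s=ctrl.get_state(); print({k:np.round(v,2) for k,v in s.items()})"
```

```text
[515.1   7.   51.8] [[-0.074, -0.996, -0.039], [-0.015, -0.038, 0.999], [-0.997, 0.075, -0.012]] 10.75
{'time': np.float64(10.85), 'qpos': array([  7.77,  31.14, -14.82, 111.78,  11.84,  42.95,  77.88]), 'qd': array([ 0.02,  0.23, -0.02, -0.28, -0.13,  0.46,  0.09]), 'effort': array([ 5.000e-02, -5.106e+01, -3.020e+00, -2.155e+01,  3.300e-01,
       -1.420e+00, -5.000e-02]), 'eef_pos': array([515.19,   6.97,  51.7 ]), 'tcp_rot': array([  98.78,   85.61, -169.01]), 'ft_force': array([-6.07, -0.59,  3.46]), 'moment': array([ 0.09,  1.01, -0.01]), 'finger_gap': np.float64(0.24)}
```

View pics/w4.png

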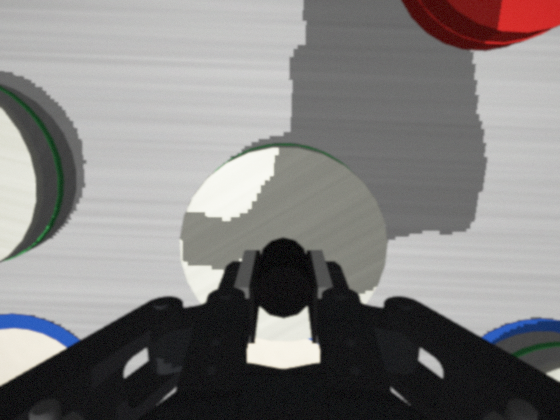

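View pics/s4.png

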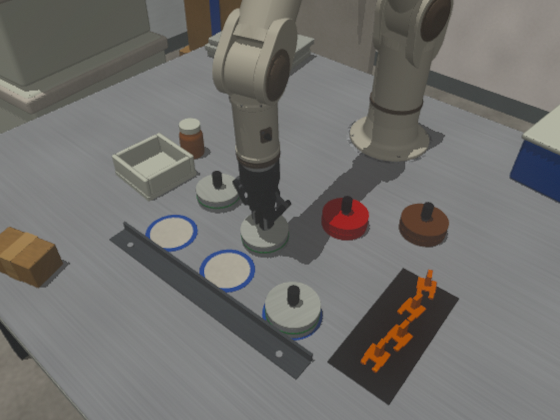

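```bash
python3 -m handwheel '[[[-1,0.002,0,0,0.2,-0.6,-4],[-1,0,0,0,0,0,0],[-1,0,0,0,0,0,0]]]'; python3 to.py 623.7 6.5 46
```

```text
time: 11.15
eef_pos: [515.6, 7.2, 48.7]
tcp_rot: [93.8, 89.7, -174.2]
ft_force: [-1.5, 0.6, -1.0]
finger_gap: 0.238
at [515.6   7.2  48.7] t 11.15 F [-1.5  0.6 -1. ] gap 0.238 q [  8.  30. -15. 115.  12.  37.  78.]
shift mm now-axes [   2.  -108.    -4.4] goal-axes [   2.7 -108.    -4.5] turn [-0.02 -0.02 -0.33]
```

```bash
python3 -m handwheel '[[[-1,0,-0.025,0,0,0,-1],[-1,0,-0.025,0,0,0,-1]]]'; python3 to.py 623.7 6.5 48
```

```text
time: 11.35
eef_pos: [552.0, 7.9, 48.6]
tcp_rot: [171.9, 89.7, -96.1]
ft_force: [-2.3, -0.5, 1.2]
finger_gap: 0.234
at [552.    7.9  48.6] t 11.35 F [-2.3 -0.5  1.2] gap 0.234 q [  8.  32. -14. 110.  13.  39.  78.]
shift mm now-axes [  0.5 -71.6  -3.8] goal-axes [  0.6 -71.6  -3.9] turn [-0.02 -0.26 -0.04]
```

Larger steps slide it cleanly.

```bash
python3 -m handwheel '[[[-1,0,-0.025,-0.002,0,-0.2,-0.8],[-1,0,-0.02,-0.001,0,0,-0.5],[-1,0,0,0,0,0,0]]]'; python3 to.py 623.7 6.5 48
```

```text
time: 11.65
eef_pos: [601.8, 6.9, 48.7]
tcp_rot: [-92.3, 88.8, -0.3]
ft_force: [-0.2, -0.8, -5.4]
finger_gap: 0.233
at [601.8   6.9  48.7] t 11.65 F [-0.2 -0.8 -5.4] gap 0.233 q [  8.  35. -14. 104.  13.  41.  78.]
shift mm now-axes [  1.2 -21.9  -1.2] goal-axes [  0.7 -21.9  -1.2] turn [-0.01 -0.05  1.24]
```

```bash
python3 -m handwheel '[[[-1,0,-0.014,-0.001,0,0,0.8],[-1,0,-0.01,0,0,0,0],[-1,0,-0.008,0,0,0,0]]]'; python3 to.py 623.7 6.5 48
```

```text
time: 11.95
eef_pos: [626.3, 7.5, 48.9]
tcp_rot: [98.7, 89.2, -169.3]
ft_force: [-12.7, 0.3, 14.7]
finger_gap: 0.241
at [626.3   7.5  48.9] t 11.95 F [-12.7   0.3  14.7] gap 0.241 q [  7.  38. -14.  99.  12.  45.  79.]
shift mm now-axes [ 1.   2.6 -0.9] goal-axes [ 0.9  2.6 -0.9] turn [-0.01 -0.12 -0.79]
```

```bash
python3 -m handwheel '[[[-1,0,0.001,0,0,0,-0.5],[1,0,0,0,0,0,0],[1,0,0,0,0,0,0],[1,0,0,0,0,0,0],[1,0,0,0,0,0,0],[1,0,0,0,0,0,0],[1,-0.02,0,0,0,0,0],[1,-0.04,0,0,0,0,0]]]'; python3 to.py 482 -163 110
```

```text
time: 12.75
eef_pos: [623.2, 7.6, 104.8]
tcp_rot: [96.7, 89.3, -171.3]
ft_force: [0.6, 0.7, -0.3]
finger_gap: 0.995
at [623.2   7.6 104.8] t 12.75 F [ 0.6  0.7 -0.3] gap 0.995 q [  8.  33. -15.  98.  11.  51.  80.]
shift mm now-axes [  -3.   147.1 -165.6] goal-axes [  -5.2  147.1 -165.6] turn [ 0.   -0.09 -0.73]
```

```bash
python3 -m handwheel '[[[1,-0.01,0.04,-0.04,0,0,-0.7],[1,0,0.04,-0.045,0,0,0],[1,0,0.04,-0.045,0,0,0],[1,0,0.025,-0.035,0,0,0],[1,0,0,0,0,0,0],[1,0,0,0,0,0,0]]]'; python3 look.py w5;python3 to.py 482 -163 48
```

```text
time: 13.35
eef_pos: [498.9, -152.7, 120.7]
tcp_rot: [-97.8, 89.0, -5.6]
ft_force: [0.3, 1.2, 0.9]
finger_gap: 1.001
[ 498.9 -152.7  120.7] [[0.018, -0.999, -0.037], [-0.002, -0.037, 0.999], [-1.0, -0.018, -0.002]] 13.35
at [ 498.7 -153.2  120.5] t 13.4 F [ 0.3 -0.9 -0.2] gap 0.998 q [ 27.  22. -15. 114.   8.  44.  99.]
shift mm now-axes [72.3 18.2 -9. ] goal-axes [72.5 17.  -9.2] turn [ 0.14 -0.17  0.95]
```

View pics/w5.png

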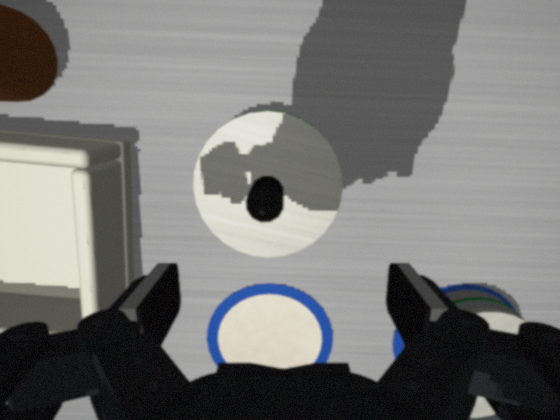

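```bash
python3 - <<'E'
from meas import *
im,s=load('w5')
print(onz('wrist',[268,182],35,s).round(1),'knob',onz('wrist',[265,203],75,s).round(1),'bay',onz('wrist',[270,338],0,s).round(1))
E
python3 -m handwheel '[[[1,0.03,0.016,-0.009,0,-0.2,0.9],[1,0.022,0,0,0,0,0],[1,0,0,0,0,0,0],[1,0,0,0,0,0,0]]]'; python3 to.py 481 -163 46
```

```text
[[ 478.1 -162.8   35. ]] knob [[ 481.7 -162.6   75. ]] bay [[ 626.2 -158.7    0. ]]
time: 13.8
eef_pos: [488.7, -158.9, 68.7]
tcp_rot: [-81.4, 89.6, 11.2]
ft_force: [0.9, -0.3, -0.2]
finger_gap: 1.0
at [ 488.7 -158.9   68.7] t 13.8 F [ 0.9 -0.3 -0.2] gap 1.0 q [ 27.  27. -14. 116.  10.  38.  99.]
shift mm now-axes [22.7  8.1 -3.8] goal-axes [22.7  7.9 -3.9] turn [0.57 0.06 0.36]
```

```bash
python3 -m handwheel '[[[1,0.012,0.009,-0.004,0.5,0.1,0.4],[1,0.012,0,0,0,0,0],[-1,0,0,0,0,0,0],[-1,0,0,0,0,0,0],[-1,0,0,0,0,0,0],[-1,0,0,0,0,0,0],[-1,0,0,0,0,0,0],[-1,0,0,0,0,0,0]]]'; python3 to.py 630 -159 46
```

```text
time: 14.6
eef_pos: [482.9, -162.7, 45.7]
tcp_rot: [-122.8, 89.7, -30.6]
ft_force: [1.2, 0.3, -6.0]
finger_gap: 0.237
at [ 482.9 -162.7   45.7] t 14.6 F [ 1.2  0.3 -6. ] gap 0.237 q [ 26.  29. -13. 117.  11.  35.  98.]
shift mm now-axes [   0.3 -147.2   -2. ] goal-axes [  -0.3 -147.2   -1.4] turn [ 0.21 -0.14  0.22]
```

```bash
python3 -m handwheel '[[[-1,0.0005,-0.025,0,0.1,-0.1,-0.6],[-1,0,-0.025,-0.0005,0,0,-0.8],[-1,0,-0.02,-0.001,0,0,-0.5]]]'; python3 to.py 630 -159 46
```

```text
time: 14.9
eef_pos: [517.1, -164.1, 46.2]
tcp_rot: [86.6, 88.1, 178.2]
ft_force: [-30.3, 3.0, 40.1]
finger_gap: 0.238
at [ 517.1 -164.1   46.2] t 14.9 F [-30.3   3.   40.1] gap 0.238 q [ 24.  32. -13. 110.  11.  40.  97.]
shift mm now-axes [  -3.5 -112.9    1.9] goal-axes [   0.2 -113.     1.1] turn [-0.39  0.12 -1.87]
```

```bash
python3 -m handwheel '[[[-1,-0.001,0,0,-0.3,0.1,-1.8],[-1,0,0,0,0,0,0]]]'; python3 to.py 630 -159 46
```

```text
time: 15.1
eef_pos: [514.8, -163.8, 46.8]
tcp_rot: [80.2, 89.7, 172.1]
ft_force: [0.2, 0.2, -8.5]
finger_gap: 0.238
at [ 514.8 -163.8   46.8] t 15.1 F [ 0.2  0.2 -8.5] gap 0.238 q [ 25.  31. -13. 112.  11.  38.  97.]
shift mm now-axes [   0.2 -115.3    1.1] goal-axes [   0.8 -115.3    0.8] turn [-0.11  0.05 -0.31]
```

```bash
python3 -m handwheel '[[[-1,0.0004,-0.022,0.0005,0,0,-0.8],[-1,0,-0.022,0.0005,0,0,-0.8],[-1,0,0,0,0,0,-0.3],[-1,0,0,0,0,0,0]]]'; python3 to.py 630 -159 46
```

```text
time: 15.5
eef_pos: [547.8, -162.1, 45.1]
tcp_rot: [-62.1, 89.7, 29.6]
ft_force: [-5.5, -0.3, 5.2]
finger_gap: 0.242
at [ 547.8 -162.1   45.1] t 15.5 F [-5.5 -0.3  5.2] gap 0.242 q [ 24.  34. -13. 108.  11.  39.  97.]
shift mm now-axes [ -0.6 -82.2   0.7] goal-axes [ -0.9 -82.2   0.3] turn [-0.32  0.14  0.26]
```

```bash
python3 -m handwheel '[[[-1,-0.0006,-0.024,0.0005,-0.2,0.1,-0.5],[-1,0,-0.024,0,0,0,-0.8],[-1,0,-0.015,0,0,0,-0.3],[-1,0,0,0,0,0,0]]]'; python3 to.py 630 -159 46
```

```text
time: 15.9
eef_pos: [598.0, -161.7, 44.7]
tcp_rot: [-82.6, 89.6, 9.1]
ft_force: [2.8, -0.9, -3.4]
finger_gap: 0.239
at [ 598.  -161.7   44.7] t 15.9 F [ 2.8 -0.9 -3.4] gap 0.239 q [ 22.  37. -12. 101.  11.  43.  96.]
shift mm now-axes [ -1.1 -32.    1.8] goal-axes [ -1.3 -32.    1.6] turn [-0.36  0.05  0.37]
```

```bash
python3 -m handwheel '[[[-1,0,-0.016,0.0016,-0.3,0,-0.2],[-1,0,-0.01,0.0003,0,0,-0.3],[-1,0,-0.005,0,0,0,0]]]'; python3 to.py 630 -159 46
```

```text
time: 16.2
eef_pos: [612.6, -161.1, 45.7]
tcp_rot: [87.6, 89.0, 179.4]
ft_force: [-20.0, 1.5, 22.6]
finger_gap: 0.237
at [ 612.6 -161.1   45.7] t 16.2 F [-20.    1.5  22.6] gap 0.237 q [ 21.  39. -12.  98.  11.  46.  95.]
shift mm now-axes [ -0.6 -17.4   1.5] goal-axes [ -0.3 -17.4   1.5] turn [-0.26  0.04 -0.98]
```

```bash
python3 -m handwheel '[[[-1,-0.0005,-0.004,0.001,-0.2,0,-0.9],[-1,0,-0.016,0,0,0,-0.3],[-1,0,-0.01,0,0,0,0]]]'; python3 to.py 630 -159 46
```

```text
time: 16.5
eef_pos: [630.7, -160.6, 45.7]
tcp_rot: [86.9, 89.0, 178.7]
ft_force: [-13.3, 1.3, 17.3]
finger_gap: 0.236
at [ 630.7 -160.6   45.7] t 16.5 F [-13.3   1.3  17.3] gap 0.236 q [ 21.  40. -12.  95.  11.  47.  95.]
shift mm now-axes [-0.3  0.7  1.7] goal-axes [-0.3  0.7  1.7] turn [-0.22  0.06 -1.02]
```

```bash
python3 -m handwheel '[[[-1,0,-0.006,0.001,-0.2,0,-0.8]]]'; python3 to.py 630 -159 46
```

```text
time: 16.6
eef_pos: [634.0, -160.3, 45.6]
tcp_rot: [86.5, 89.5, 178.4]
ft_force: [-7.3, -2.0, 4.6]
finger_gap: 0.239
at [ 634.  -160.3   45.6] t 16.6 F [-7.3 -2.   4.6] gap 0.239 q [ 21.  40. -12.  95.  11.  47.  95.]
shift mm now-axes [-0.3  4.   1.4] goal-axes [-0.4  4.   1.4] turn [-0.07  0.03 -0.54]
```

```bash
python3 -m handwheel '[[[-1,0,-0.004,0,0,0,-0.3]]]'; python3 to.py 630 -159 46
```

```text
time: 16.7
eef_pos: [634.2, -160.3, 45.4]
tcp_rot: [84.8, 89.4, 176.7]
ft_force: [-14.5, 2.2, 13.4]
finger_gap: 0.243
at [ 634.2 -160.3   45.4] t 16.7 F [-14.5   2.2  13.4] gap 0.243 q [ 20.  40. -12.  95.  11.  47.  95.]
shift mm now-axes [-0.6  4.2  1.5] goal-axes [-0.6  4.2  1.5] turn [-0.1   0.06 -0.64]
```

```bash
python3 -m handwheel '[[[-1,0,0.001,0,0,0,-0.5],[1,0,0,0,0,0,0],[1,0,0,0,0,0,0],[1,0,0,0,0,0,0],[1,0,0,0,0,0,0],[1,0,0,0,0,0,0],[1,-0.03,0,0,0,0,0],[1,-0.05,0,0,0,0,0]]]'; python3 -m handwheel '[[[1,-0.03,0.04,0,0,0,0],[1,-0.02,0.05,0.03,0,0,0],[1,0,0.05,0.05,0,0,0],[1,0,0.05,0.05,0,0,0],[1,0,0,0.05,0,0,0],[1,0,0,0.05,0,0,0],[1,0,0,0.05,0,0,0],[1,0,0,0.05,0,0,0]]]'; python3 to.py 450 300 180
```

```text
time: 17.5
eef_pos: [628.8, -158.9, 118.9]
tcp_rot: [65.7, 89.2, 157.7]
ft_force: [0.7, -1.0, 0.5]
finger_gap: 0.999
time: 18.3
eef_pos: [466.2, 131.1, 175.3]
tcp_rot: [-115.3, 89.3, -24.4]
ft_force: [1.4, 0.1, -0.6]
finger_gap: 0.997
at [466.2 131.1 175.3] t 18.3 F [ 1.4  0.1 -0.6] gap 0.997 q [  2.  15. -24. 116.   9.  50.  64.]
shift mm now-axes [ -5.8  13.5 169.2] goal-axes [ -4.7  10.3 169.4] turn [-1.08 -0.32  0.66]
```

```bash
python3 -m handwheel '[[[1,0,0.01,0.05,-1,-0.3,0.6],[1,0,0,0.05,0,0,0],[1,0,0,0.05,0,0,0],[1,0,0,0,0,0,0],[1,0,0,0,0,0,0]]]'; python3 look.py w6; python3 -c "
from h import *
save(imaging.snapshot('top'),'top2')"
```

```text
time: 18.8
eef_pos: [450.0, 290.1, 177.4]
tcp_rot: [-41.3, 89.5, 51.4]
ft_force: [0.6, -1.2, 0.4]
finger_gap: 1.0
[450.  290.1 177.4] [[0.006, -0.999, -0.047], [0.007, -0.047, 0.999], [-1.0, -0.006, 0.007]] 18.8
```

View pics/w6.png

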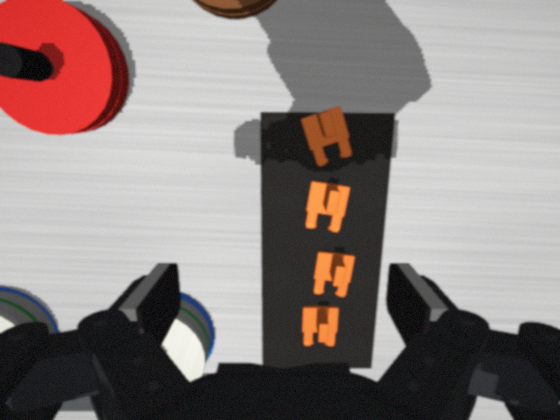

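View pics/top2.png

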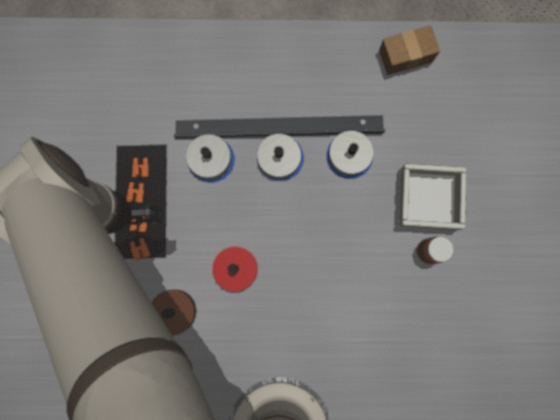

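```bash
python3 - <<'E'
from meas import *
im,s=load('w6')
a=cv2.resize(im[90:360,280:390],None,fx=2.2,fy=2.2,interpolation=cv2.INTER_CUBIC); 
save(cv2.resize(im[165:310,290:370],None,fx=4.1,fy=4.1,interpolation=cv2.INTER_CUBIC),'cz')
t=load('top2')[0]; m=segs(t)['white']
for c,st,b in blobs(m,300,3000):
    e=ell(b); print('t',np.round(e[0],1),np.round(e[1],1),onz('top',e[0],35).round(1))
E
```

```text
t [351.4 151.6] [40.5 42.5] [[ 628.6 -160.5   35. ]]
t [278.8 154.7] [40.5 42.1] [[619.8   7.7  35. ]]
t [207.4 155.4] [39.8 41.9] [[616.6 172.8  35. ]]
t [432.4 207.9] [57.4 99.3] [[ 498.6 -344.4   35. ]]
t [440.9 248.8] [23.1 23.9] [[ 405.5 -360.8   35. ]]
t [286.8 406. ] [40.6 71.7] [[ 63.1 -15.8  35. ]]
```

View pics/cz.png

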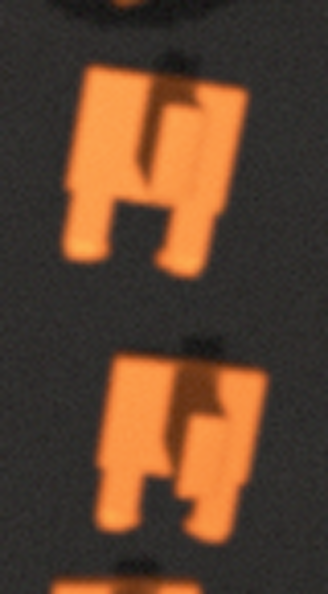

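```bash
cat > clipfit.py <<'E'
from meas import *
from scipy.optimize import minimize
def outline(p,zu):
    x,y,a=p; c,sn=np.cos(a),np.sin(a)
    def W(pts,z): pts=np.array(pts,float); return np.c_[x+c*pts[:,0]-sn*pts[:,1], y+sn*pts[:,0]+c*pts[:,1], np.full(len(pts),z)]
    pl=[(-37.5,-18),(-37.5,18),(-8,18),(-8,15.5),(6,15.5),(7.5,13),(7.5,9),(4,6.5),(0,7.5),(-8,7.5),(-8,-7.5),(0,-7.5),(4,-6.5),(7.5,-9),(7.5,-13),(6,-15.5),(-8,-15.5),(-8,-18)]
    fin=[(-37,-4.5),(-37,4.5),(-17,4.5),(-17,-4.5)]
    return W(pl,zu+5),np.r_[W(fin,zu+5),W(fin,zu+33)]
def fit(name,im,s,p0,zu=3,K=4):
    hsv=cv2.cvtColor(im,cv2.COLOR_RGB2HSV); org=((hsv[...,0]<20)&(hsv[...,1]>140)&(hsv[...,2]>60)).astype(np.float32)
    c0=proj(name,[[p0[0],p0[1],zu+5]],s)[0]; r=55 if name=='wrist' else 25
    x0,y0=int(max(c0[0]-r,0)),int(max(c0[1]-r,0)); 
    crop=cv2.resize(org[y0:y0+2*r,x0:x0+2*r],None,fx=K,fy=K,interpolation=cv2.INTER_LINEAR)
    def cost(q):
        p=[q[0],q[1],q[2]/30]
        pl,fi=outline(p,zu); f=lambda P:((proj(name,P,s)-[x0,y0]+.5)*K*16-8).round().astype(np.int32)
        m=np.zeros(crop.shape,np.uint8); cv2.fillPoly(m,[f(pl)],1,shift=4)
        d=np.zeros(crop.shape,np.uint8); cv2.fillConvexPoly(d,cv2.convexHull(f(fi)),1,shift=4)
        # distance limited region: only near this clip
        cen=np.zeros(crop.shape,np.uint8); 
        w=1-d; near=cv2.dilate(m,np.ones((6*K,6*K),np.uint8))
        return float((np.abs(crop-m)*w*near).sum()/K/K)
    best=None
    for a in (-.3,0,.3):
        q0=[p0[0],p0[1],(p0[2]+a)*30]
        o=minimize(cost,q0,method='Nelder-Mead',options=dict(initial_simplex=np.array([q0]+[np.array(q0)+d for d in ([5,0,0],[0,5,0],[0,0,5])]),xatol=.05,fatol=.2))
        if best is None or o.fun<best.fun: best=o
    q=best.x; x,y,a=q[0],q[1],q[2]/30
    return dict(seat=(round(x,1),round(y,1)),yaw=round(np.degrees(a),1),fin=(round(x-27*np.cos(a),1),round(y-27*np.sin(a),1)),cost=round(best.fun,1))
E
python3 - <<'E'
from clipfit import *
im,s=load('w6')
for uv in [(327,140),(328,210),(333,277),(320,328)]:
    p=onz('wrist',uv,8,s)[0]; print('wrist',fit('wrist',im,s,[p[0]+5,p[1],0]))
im=load('top0')[0]
for uv in [(140,249),(139,221),(136,192),(140,168)]:
    p=onz('top',uv,8)[0]; print('top',fit('top',im,None,[p[0]+5,p[1],0]))
E
```

```text
wrist {'seat': (np.float64(416.4), np.float64(334.7)), 'yaw': np.float64(21.7), 'fin': (np.float64(391.3), np.float64(324.7)), 'cost': np.float64(190.2)}
wrist {'seat': (np.float64(481.0), np.float64(331.5)), 'yaw': np.float64(-6.3), 'fin': (np.float64(454.1), np.float64(334.4)), 'cost': np.float64(219.7)}
wrist {'seat': (np.float64(549.0), np.float64(345.4)), 'yaw': np.float64(-1.4), 'fin': (np.float64(522.0), np.float64(346.0)), 'cost': np.float64(220.7)}
wrist {'seat': (np.float64(608.1), np.float64(338.5)), 'yaw': np.float64(4.3), 'fin': (np.float64(581.1), np.float64(336.4)), 'cost': np.float64(185.7)}
top {'seat': (np.float64(415.6), np.float64(334.3)), 'yaw': np.float64(22.0), 'fin': (np.float64(390.6), np.float64(324.2)), 'cost': np.float64(35.8)}
top {'seat': (np.float64(480.7), np.float64(330.8)), 'yaw': np.float64(-6.7), 'fin': (np.float64(453.9), np.float64(333.9)), 'cost': np.float64(33.0)}Traceback (most recent call last):
  File "<stdin>", line 7, in <module>
  File "clipfit.py", line 26, in fit
    o=minimize(cost,q0,method='Nelder-Mead',options=dict(initial_simplex=np.array([q0]+[np.array(q0)+d for d in ([5,0,0],[0,5,0],[0,0,5])]),xatol=.05,fatol=.2))
    res = _minimize_neldermead(fun, x0, args, callback, bounds=bounds,
                               **options)
    fxe = func(xe)
    fx = function(np.copy(x), *(wrapper_args + args))
  File "clipfit.py", line 18, in cost
    d=np.zeros(crop.shape,np.uint8); cv2.fillConvexPoly(d,cv2.convexHull(f(fi)),1,shift=4)
                                                                         ~^^^^
  File "clipfit.py", line 16, in <lambda>
    pl,fi=outline(p,zu); f=lambda P:((proj(name,P,s)-[x0,y0]+.5)*K*16-8).round().astype(np.int32)
                                      ~~~~^^^^^^^^^^
  File "h.py", line 17, in proj
    p=imaging.camera_params(name);X=np.atleast_2d(np.array(X,float))
ValueError: time passes only in moves, steps and waits
```

The clip fits from the wrist and top cameras agree within 1 mm and 0.5°. I'll cache the calibration, then go to clip 2 (fin at 454,334, yaw −6.5).

```bash
python3 - <<'E'
import pickle
from workcell import imaging
pickle.dump({n:imaging.camera_params(n) for n in ('top','scene','wrist')},open('cal.pkl','wb'))
E
sed -i "s/^import numpy/import pickle\nimport numpy/; s/imaging.camera_params(name)/CAL[name]/" h.py; sed -i "4a CAL=pickle.load(open('cal.pkl','rb'))" h.py; head -8 h.py; python3 to.py 454 334.2 60 -6.5
```

```text
import pickle
import numpy as np, cv2, json
from workcell import ctrl, imaging
from scipy.spatial.transform import Rotation as Ro
CAL=pickle.load(open('cal.pkl','rb'))
def save(im,n): cv2.imwrite('pics/%s.png'%n, cv2.cvtColor(im,cv2.COLOR_RGB2BGR))
def RT(s): return Ro.from_euler('xyz',s['tcp_rot'],degrees=True).as_matrix(), np.array(s['eef_pos'])
def ray(name,uv,s=None,p=None):
at [450.2 289.3 177.6] t 18.9 F [0.8 0.6 1.2] gap 1.001 q [-13.  21. -28. 109.  12.  53.  47.]
shift mm now-axes [117.9  -5.1  43.8] goal-axes [117.6   1.3  45. ] turn [9.07 0.43 0.32]
```

```bash
python3 -m handwheel '[[[1,0,-0.005,0.044,4.5,0.2,0.2],[1,0.04,0,0,4.5,0.2,0.1],[1,0.04,0,0,0,0,0],[1,0.03,0,0,0,0,0],[1,0,0,0,0,0,0],[1,0,0,0,0,0,0]]]';python3 to.py 454 334.2 12 -6.5; python3 look.py w7
```

```text
time: 19.5
eef_pos: [461.6, 323.6, 67.1]
tcp_rot: [-107.9, 89.6, -25.8]
ft_force: [0.2, 0.7, -0.4]
finger_gap: 0.999
at [461.6 323.6  67.1] t 19.5 F [ 0.2  0.7 -0.4] gap 0.999 q [-21.  32. -22. 108.  18.  43.  29.]
shift mm now-axes [55.   9.4  9.6] goal-axes [55.1  8.8  9.7] turn [-1.36 -0.14  0.41]
[461.6 323.6  67.1] [[0.007, -0.991, 0.137], [-0.003, 0.137, 0.991], [-1.0, -0.007, -0.002]] 19.5
```

View pics/w7.png

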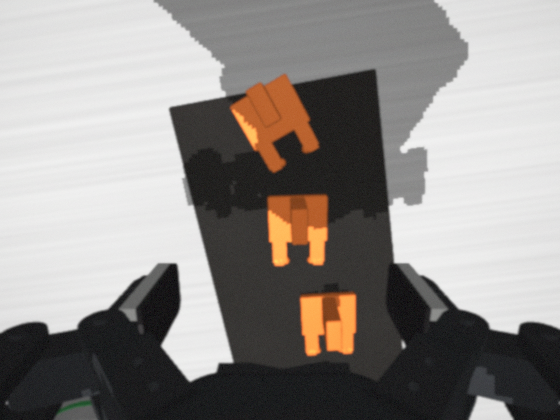

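```bash
python3 - <<'E'
from clipfit import *
im,s=load('w7')
print(fit('wrist',im,s,[480,331,-.1]))
E
python3 -m handwheel '[[[1,0.02,0.009,0.01,-1.3,0,0.4],[1,0,0,0,0,0,0],[1,0,0,0,0,0,0]]]';python3 to.py 454 334.2 12 -6.5
```

```text
{'seat': (np.float64(481.2), np.float64(330.9)), 'yaw': np.float64(-7.1), 'fin': (np.float64(454.4), np.float64(334.2)), 'cost': np.float64(250.3)}
time: 19.85
eef_pos: [458.9, 334.1, 52.6]
tcp_rot: [-79.2, 89.6, 4.0]
ft_force: [0.3, -0.7, 0.5]
finger_gap: 0.997
at [458.9 334.1  52.6] t 19.85 F [ 0.3 -0.7  0.5] gap 0.997 q [-22.  34. -22. 108.  19.  41.  29.]
shift mm now-axes [40.5  5.2 -0.5] goal-axes [40.6  4.9 -0.5] turn [-0.31  0.08  0.42]
```

```bash
python3 -m handwheel '[[[1,0.02,0.006,-0.0005,-0.3,0,0.4],[1,0.017,0,0,0,0,0],[1,0,0,0,0,0,0],[1,0,0,0,0,0,0]]]';python3 to.py 454.2 334.2 12 -6.5
```

```text
time: 20.25
eef_pos: [458.5, 334.9, 20.4]
tcp_rot: [-54.9, 89.4, 28.4]
ft_force: [-0.1, -0.3, 1.1]
finger_gap: 1.002
at [458.5 334.9  20.4] t 20.25 F [-0.1 -0.3  1.1] gap 1.002 q [-23.  37. -21. 109.  20.  37.  27.]
shift mm now-axes [ 8.3  4.2 -1.3] goal-axes [ 8.4  4.2 -1.2] turn [-0.22  0.36  0.51]
```

```bash
python3 -m handwheel '[[[1,0.005,0.0055,-0.001,-0.2,0.3,0.5],[1,0.003,0,0,0,0,0],[1,0,0,0,0,0,0]]]';python3 to.py 454.2 334.2 12 -6.5
```

```text
time: 20.55
eef_pos: [453.8, 335.0, 13.4]
tcp_rot: [-39.7, 89.9, 43.7]
ft_force: [-0.3, 0.0, -0.1]
finger_gap: 0.996
at [453.8 335.   13.4] t 20.55 F [-0.3  0.  -0.1] gap 0.996 q [-23.  37. -21. 109.  21.  37.  27.]
shift mm now-axes [ 1.4 -0.4 -0.8] goal-axes [ 1.4 -0.4 -0.8] turn [-0.04  0.11  0.09]
```

```bash
python3 -m handwheel '[[[-1,0.001,0,0,0,0,0],[-1,0,0,0,0,0,0],[-1,0,0,0,0,0,0],[-1,0,0,0,0,0,0],[-1,0,0,0,0,0,0],[-1,0,0,0,0,0,0],[-1,0,0,0,0,0,0]]]';python3 to.py 454.2 334.2 12 -6.5; python3 look.py w8
```

```text
time: 21.25
eef_pos: [454.2, 335.5, 13.0]
tcp_rot: [-41.6, 89.8, 41.9]
ft_force: [-0.8, 0.4, -1.3]
finger_gap: 0.088
at [454.2 335.5  13. ] t 21.25 F [-0.8  0.4 -1.3] gap 0.088 q [-23.  37. -21. 109.  21.  37.  27.]
shift mm now-axes [ 1.  -0.1 -1.3] goal-axes [ 1.  -0.1 -1.3] turn [-0.03  0.15  0.14]
[454.2 335.5  13. ] [[0.003, -0.994, 0.114], [0.002, 0.114, 0.994], [-1.0, -0.002, 0.003]] 21.25
```

View pics/w8.png

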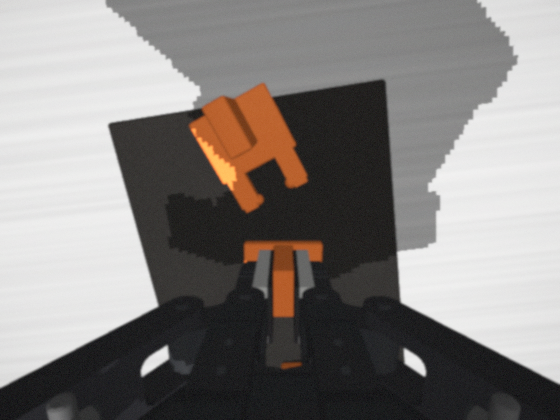

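Clip 2 is held (gap 0.088, fin between the pads, TCP 10 mm above the clip's underside). I'll lift it and carry it to pan A.

```bash
python3 -m handwheel '[[[-1,-0.02,0,0,0,0,0],[-1,-0.04,0,0,-4,0,0],[-1,-0.02,0,0,-4.4,0,0],[-1,0,-0.02,-0.04,0,0,0],[-1,0,-0.03,-0.04,0,0,0],[-1,0,-0.03,-0.04,0,0,0],[-1,0,0,0,0,0,0]]]';python3 to.py 556 170 75
```

```text
time: 22.0
eef_pos: [540.1, 216.9, 95.5]
tcp_rot: [-57.4, 89.8, 35.3]
ft_force: [0.6, -0.7, -0.6]
finger_gap: 0.091
at [540.1 216.9  95.5] t 22.0 F [ 0.6 -0.7 -0.6] gap 0.091 q [ -5.  32. -25. 105.  18.  47.  54.]
shift mm now-axes [ 20.5 -13.7 -47.6] goal-axes [ 20.5 -14.3 -47.4] turn [0.65 0.11 0.16]
```

```bash
python3 -m handwheel '[[[-1,0,-0.008,-0.03,0.6,0.1,0.1],[-1,0.01,-0.005,-0.017,0,0,0],[-1,0.01,0,0,0,0,0],[-1,0,0,0,0,0,0],[-1,0,0,0,0,0,0]]]';python3 to.py 556 170 55;python3 look.py w9
```

```text
time: 22.5
eef_pos: [554.9, 169.1, 73.0]
tcp_rot: [26.9, 89.9, 118.7]
ft_force: [-0.2, 0.4, 0.7]
finger_gap: 0.094
at [554.9 169.1  73. ] t 22.5 F [-0.2  0.4  0.7] gap 0.094 q [ -1.  33. -24. 106.  18.  45.  57.]
shift mm now-axes [18.  -1.2  0.8] goal-axes [18.  -1.2  0.9] turn [-0.14  0.08 -0.04]
[554.9 169.1  73. ] [[-0.001, -0.999, -0.032], [0.001, -0.032, 0.999], [-1.0, 0.001, 0.001]] 22.5
```

View pics/w9.png

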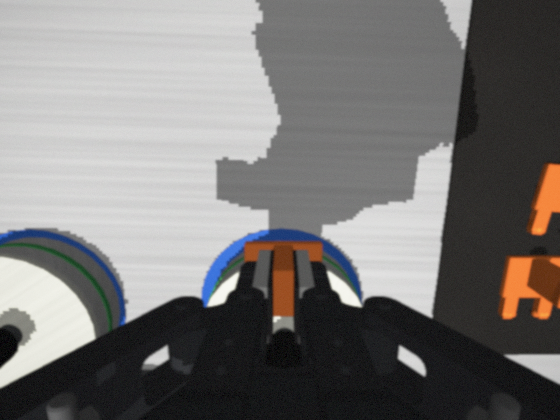

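The fin (column 283) lines up with the black knob behind it (283,345). I'll descend to groove height.

```bash
python3 -m handwheel '[[[-1,0.014,-0.001,0.001,0,0,0],[-1,0.008,0,0,0,0,0],[-1,0,0,0,0,0,0],[-1,0,0,0,0,0,0]]]';python3 to.py 560 169.8 46.5;
```

```text
time: 22.95
eef_pos: [553.9, 175.3, 49.0]
tcp_rot: [23.9, 89.8, 116.2]
ft_force: [-0.2, 0.2, -0.6]
finger_gap: 0.092
at [553.9 175.3  49. ] t 22.95 F [-0.2  0.2 -0.6] gap 0.092 q [ -2.  36. -23. 106.  19.  42.  56.]
shift mm now-axes [ 2.5 -5.9 -5.8] goal-axes [ 2.5 -5.9 -5.7] turn [ 0.27  0.2  -0.09]
```

```bash
python3 -m handwheel '[[[-1,0.002,-0.005,-0.0057,0.3,0.2,-0.1],[-1,0,0,0,0,0,0],[-1,0,0,0,0,0,0]]]';python3 to.py 560 169.8 46.5;
```

```text
time: 23.25
eef_pos: [559.9, 169.7, 47.2]
tcp_rot: [-101.6, 89.9, -9.6]
ft_force: [0.6, -0.1, -0.4]
finger_gap: 0.09
at [559.9 169.7  47.2] t 23.25 F [ 0.6 -0.1 -0.4] gap 0.09 q [ -2.  36. -23. 106.  20.  42.  56.]
shift mm now-axes [ 0.7 -0.1  0.1] goal-axes [ 0.7 -0.1  0.1] turn [-0.04 -0.01  0.06]
```

```bash
python3 -m handwheel '[[[-1,0.0005,-0.008,0,0,0,0],[-1,0,0,0,0,0,0],[-1,0,0,0,0,0,0]]]';python3 to.py 591 170.9 46.5;
```

```text
time: 23.55
eef_pos: [569.5, 169.6, 47.3]
tcp_rot: [-90.9, 89.9, 1.0]
ft_force: [-0.7, -0.7, -0.2]
finger_gap: 0.09
at [569.5 169.6  47.3] t 23.55 F [-0.7 -0.7 -0.2] gap 0.09 q [ -2.  37. -23. 104.  20.  43.  57.]
shift mm now-axes [  0.8 -21.5   0.6] goal-axes [  0.8 -21.6   0.5] turn [-0.1  -0.    0.14]
```

```bash
python3 -m handwheel '[[[-1,0.0008,-0.006,0.0005,0,0,0],[-1,0,-0.005,0,0,0,0],[-1,0,0,0,0,0,0]]]';python3 to.py 591 170.9 46.5;
```

```text
time: 23.85
eef_pos: [581.6, 170.6, 46.6]
tcp_rot: [-87.5, 89.8, 4.4]
ft_force: [0.7, -0.3, -1.0]
finger_gap: 0.093
at [581.6 170.6  46.6] t 23.85 F [ 0.7 -0.3 -1. ] gap 0.093 q [ -2.  37. -23. 103.  20.  44.  57.]
shift mm now-axes [ 0.1 -9.4 -0. ] goal-axes [ 0.1 -9.4 -0. ] turn [-0.1   0.01  0.16]
```

```bash
python3 -m handwheel '[[[-1,0,-0.006,0,0,0,0],[-1,0,-0.006,0,0,0,0]]]';python3 to.py 591 170.9 46.5;
```

```text
time: 24.05
eef_pos: [592.2, 170.9, 46.0]
tcp_rot: [129.6, 89.9, -138.5]
ft_force: [-7.5, -0.5, 2.8]
finger_gap: 0.092
at [592.2 170.9  46. ] t 24.05 F [-7.5 -0.5  2.8] gap 0.092 q [ -2.  38. -23. 101.  20.  45.  58.]
shift mm now-axes [-0.5  1.2  0. ] goal-axes [-0.5  1.2  0. ] turn [-0.06 -0.04 -0.05]
```

```bash
python3 -m handwheel '[[[-1,0,-0.004,0,0,0,0]]]';python3 to.py 591 170.9 46.5; python3 -m handwheel '[[[-1,0,-0.004,0,0,0,0]]]';python3 to.py 591 170.9 46.5
```

```text
time: 24.15
eef_pos: [593.6, 171.0, 45.5]
tcp_rot: [105.8, 89.6, -162.3]
ft_force: [-13.9, -0.2, 7.7]
finger_gap: 0.095
at [593.6 171.   45.5] t 24.15 F [-13.9  -0.2   7.7] gap 0.095 q [ -2.  39. -23. 100.  20.  45.  58.]
shift mm now-axes [-1.   2.6  0. ] goal-axes [-1.   2.6  0. ] turn [-0.05 -0.11 -0.4 ]
time: 24.25
eef_pos: [593.5, 171.0, 45.2]
tcp_rot: [104.6, 89.1, -163.4]
ft_force: [-16.5, -2.3, 17.8]
finger_gap: 0.093
at [593.5 171.   45.2] t 24.25 F [-16.5  -2.3  17.8] gap 0.093 q [ -2.  39. -23. 100.  20.  46.  58.]
shift mm now-axes [-1.3  2.6 -0. ] goal-axes [-1.3  2.5 -0. ] turn [-0.02 -0.23 -0.89]
```

The push stops hard at x = 593.5 with 16 N. I'll relax, release, rise and inspect.

```bash
python3 -m handwheel '[[[-1,-0.001,0.001,0,0,0,-0.8],[1,0,0,0,0,0,0],[1,0,0,0,0,0,0],[1,0,0,0,0,0,0],[1,0,0,0,0,0,0],[1,-0.03,0,0,0,0,0],[1,-0.05,0,0,0,0,0],[1,-0.03,0.02,0,0,0,0]]]';python3 -m handwheel '[[[1,0,0.05,0,0,0,0],[1,0,0.03,0,0,0,0],[1,0,0,0,0,0,0]]]';python3 look.py w10; python3 to.py 522 346 60 -1.4
```

```text
time: 25.05
eef_pos: [574.1, 169.2, 154.5]
tcp_rot: [125.2, 89.5, -143.0]
ft_force: [0.1, -0.1, 0.7]
finger_gap: 0.997
time: 25.35
eef_pos: [495.1, 168.1, 160.8]
tcp_rot: [-114.1, 89.7, -22.3]
ft_force: [1.2, 0.6, 0.0]
finger_gap: 0.999
[495.1 168.1 160.8] [[0.005, -0.999, -0.032], [-0.002, -0.032, 0.999], [-1.0, -0.005, -0.002]] 25.35
at [497. 168. 161.] t 25.4 F [ 1.  -0.3  0.7] gap 1.001 q [  1.  21. -28. 111.  13.  51.  59.]
shift mm now-axes [100.8 -29.9 177.3] goal-axes [101.  -20.7 178.6] turn [ 3.19 -0.09  0.36]
```

View pics/w10.png

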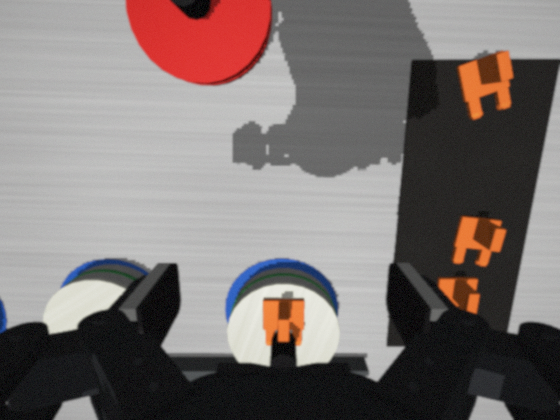

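```bash
python3 - <<'E'
from clipfit import *
im,s=load('w10')
c=im[245:380,215:350]; save(cv2.resize(c,None,fx=4.4,fy=4.4,interpolation=cv2.INTER_CUBIC),'w10z')
print('rear',onz('wrist',[[265,298],[303,298]],41,s).round(1))
print(fit('wrist',im,s,[618,172,.035],zu=36))
E
```

```text
rear [[579.8 156.3  41. ]
 [578.7 188.4  41. ]]
{'seat': (np.float64(618.0), np.float64(172.8)), 'yaw': np.float64(0.6), 'fin': (np.float64(591.0), np.float64(172.5)), 'cost': np.float64(194.2)}
```

View pics/w10z.png

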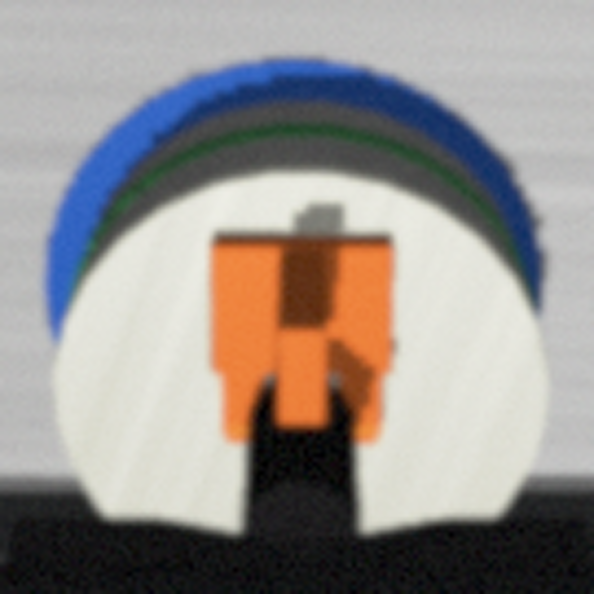

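```bash
python3 - <<'E'
from clipfit import *
im,s=load('w10')
# lid: left/right/rear extents at z=35
L=onz('wrist',[[215+53/4.4,245+385/4.4],[215+548/4.4,245+390/4.4],[215+300/4.4,245+170/4.4]],35,s); print(L.round(1))
P=onz('wrist',[[215+302/4.4,245+240/4.4]],41,s); print(P.round(1),'gap',(P[0]-L[2]).round(1))
E
```

```text
[[618.9 122.8  35. ]
 [616.6 223.3  35. ]
 [569.  171.3  35. ]]
[[580.7 172.1  41. ]] gap [11.7  0.8  6. ]
```

Rear-edge and lid measurements put the seat about 1 mm from the axis, so clip 2 is home on pan A. Next is clip 3.

```bash
python3 - <<'E'
from clipfit import *
im,s=load('w10')
print(fit('wrist',im,s,[549,345,0]));print(fit('wrist',im,s,[608,338,0.05]))
E
python3 -m handwheel '[[[1,0,-0.008,0.045,1.5,0,0.2],[1,0.02,-0.008,0.045,1.5,0,0],[1,0.03,-0.008,0.045,0,0,0],[1,0.03,-0.005,0.035,0,0,0],[1,0.02,0,0,0,0,0],[1,0,0,0,0,0,0],[1,0,0,0,0,0,0]]]';python3 to.py 522 346 13 -1.4; python3 look.py w11
```

```text
{'seat': (np.float64(549.5), np.float64(340.9)), 'yaw': np.float64(-5.9), 'fin': (np.float64(522.7), np.float64(343.6)), 'cost': np.float64(242.9)}
{'seat': (np.float64(605.3), np.float64(342.9)), 'yaw': np.float64(13.1), 'fin': (np.float64(579.0), np.float64(336.8)), 'cost': np.float64(366.0)}
time: 26.1
eef_pos: [540.6, 337.9, 59.6]
tcp_rot: [-84.5, 89.2, 3.4]
ft_force: [-0.1, 0.5, 0.1]
finger_gap: 1.0
at [540.6 337.9  59.6] t 26.1 F [-0.1  0.5  0.1] gap 1.0 q [-17.  39. -24.  98.  21.  47.  37.]
shift mm now-axes [46.3 19.5  7.4] goal-axes [46.6 18.8  7.7] turn [-0.69  0.07  0.78]
[540.6 337.9  59.6] [[0.014, -0.999, 0.036], [0.001, 0.036, 0.999], [-1.0, -0.014, 0.001]] 26.1
```

View pics/w11.png

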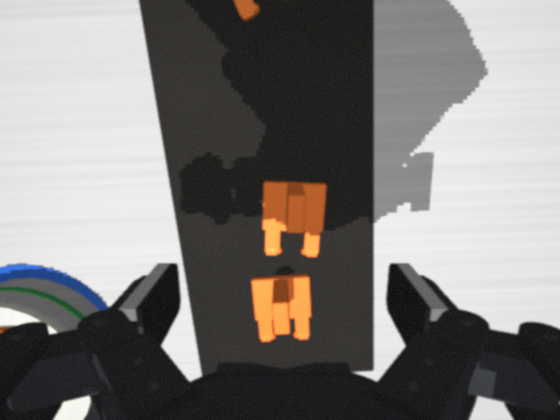

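```bash
python3 - <<'E'
from clipfit import *
im,s=load('w11')
print(fit('wrist',im,s,[549,342,-.1]));print(fit('wrist',im,s,[608,338,0.05]))
E
python3 -m handwheel '[[[1,0.012,0.015,0.006,2,0,0.8],[1,0,0.003,0,2,0,0],[1,0,0,0,0,0,0]]]'; python3 to.py 522 344 13 -5.5
```

```text
{'seat': (np.float64(550.6), np.float64(343.8)), 'yaw': np.float64(-4.1), 'fin': (np.float64(523.7), np.float64(345.7)), 'cost': np.float64(269.2)}
{'seat': (np.float64(607.8), np.float64(336.4)), 'yaw': np.float64(1.5), 'fin': (np.float64(580.8), np.float64(335.7)), 'cost': np.float64(333.0)}
time: 26.45
eef_pos: [527.5, 341.3, 51.1]
tcp_rot: [-62.5, 89.7, 20.8]
ft_force: [0.3, 1.5, 0.5]
finger_gap: 1.001
at [527.5 341.3  51.1] t 26.45 F [0.3 1.5 0.5] gap 1.001 q [-19.  39. -23.  99.  20.  46.  32.]
shift mm now-axes [38.1  5.9  2. ] goal-axes [38.1  5.7  2.2] turn [-1.12  0.15  0.29]
```

```bash
python3 -m handwheel '[[[1,0.018,0.006,0.004,-1.8,0.1,0.3],[1,0.015,0.001,0,0,0,0.3],[1,0,0,0,0,0,0]]]'; python3 to.py 522.8 345.5 13 -4.5
```

```text
time: 26.75
eef_pos: [524.0, 345.0, 18.7]
tcp_rot: [24.9, 89.9, 110.1]
ft_force: [-0.5, -1.0, -0.0]
finger_gap: 0.996
at [524.  345.   18.7] t 26.75 F [-0.5 -1.  -0. ] gap 0.996 q [-19.  42. -22.  99.  22.  43.  33.]
shift mm now-axes [5.7 1.3 0.4] goal-axes [5.7 1.3 0.4] turn [-0.25  0.14 -0.06]
```

```bash
python3 -m handwheel '[[[1,0.005,0.0015,0.0004,-0.2,0.1,0.1],[1,0,0,0,0,0,0],[-1,0,0,0,0,0,0],[-1,0,0,0,0,0,0],[-1,0,0,0,0,0,0],[-1,0,0,0,0,0,0],[-1,0,0,0,0,0,0],[-1,0,0,0,0,0,0]]]'; python3 to.py 522.8 345.5 13 -4.5; python3 look.py w12
```

```text
time: 27.55
eef_pos: [523.3, 345.6, 13.6]
tcp_rot: [69.0, 89.9, 154.5]
ft_force: [-1.1, -0.1, -0.2]
finger_gap: 0.085
at [523.3 345.6  13.6] t 27.55 F [-1.1 -0.1 -0.2] gap 0.085 q [-19.  42. -22.  99.  22.  43.  33.]
shift mm now-axes [ 0.6  0.5 -0.2] goal-axes [ 0.6  0.5 -0.2] turn [-0.04  0.05 -0.14]
[523.3 345.6  13.6] [[-0.002, -0.997, 0.079], [0.001, 0.079, 0.997], [-1.0, 0.002, 0.001]] 27.55
```

View pics/w12.png

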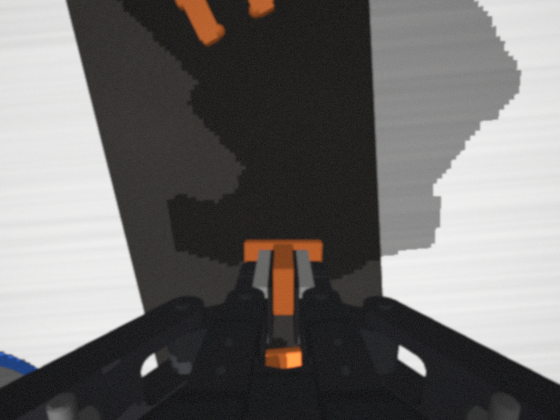

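```bash
cat > pans.py <<'E'
from meas import *
import sys
im=imaging.snapshot('top'); save(im,sys.argv[1]); m=segs(im)['white']
for c,st,b in blobs(m,300,3000):
    e=ell(b)
    if 34<min(e[1])<46: print('t',np.round(e[0],1),np.round(e[1],1),onz('top',e[0],35).round(1))
E
python3 pans.py top3
python3 -m handwheel '[[[-1,-0.03,0,0,0,0,0],[-1,-0.045,0,0,-3,0,0],[-1,-0.015,0.01,-0.03,-3.5,0,0],[-1,0,0,-0.05,0,0,0],[-1,0,0,-0.05,0,0,0],[-1,0,0,-0.05,0,0,0],[-1,0,0,-0.05,0,0,0],[-1,0,0,-0.05,0,0,0]]]'; python3 to.py 558 5.5 80
```

```text
t [351.4 151.8] [39.8 41.2] [[ 628.2 -160.4   35. ]]
t [278.9 154.7] [39.6 40.4] [[619.8   7.4  35. ]]
time: 28.45
eef_pos: [521.6, 71.3, 106.0]
tcp_rot: [1.3, 89.6, 94.5]
ft_force: [0.4, 0.2, 0.5]
finger_gap: 0.088
at [521.6  71.3 106. ] t 28.45 F [0.4 0.2 0.5] gap 0.088 q [ 12.  26. -27. 112.  16.  45.  69.]
shift mm now-axes [ 25.5 -32.6 -68. ] goal-axes [ 26.  -34.1 -67.1] turn [ 1.25  0.41 -0.01]
```

```bash
python3 -m handwheel '[[[-1,0,-0.015,-0.035,0.6,0.2,0],[-1,0.01,-0.015,-0.032,0.6,0.2,0],[-1,0.015,0,0,0,0,0],[-1,0,0,0,0,0,0],[-1,0,0,0,0,0,0]]]'; python3 to.py 560 5.3 47.1
```

```text
time: 28.95
eef_pos: [554.8, -8.8, 79.8]
tcp_rot: [168.5, 89.6, -100.4]
ft_force: [-0.1, 0.8, -0.2]
finger_gap: 0.089
at [554.8  -8.8  79.8] t 28.95 F [-0.1  0.8 -0.2] gap 0.089 q [ 17.  31. -24. 109.  18.  44.  74.]
shift mm now-axes [32.6 -5.6 14.2] goal-axes [32.7 -5.7 13.9] turn [-0.84 -0.34 -0.07]
```

```bash
python3 -m handwheel '[[[-1,0.005,-0.004,0.0125,-0.8,-0.3,0],[-1,0.012,0,0,0,0,0],[-1,0.008,0,0,0,0,0],[-1,0,0,0,0,0,0]]]'; python3 to.py 560 5.3 47.1; python3 look.py w13
```

```text
time: 29.35
eef_pos: [558.4, 10.7, 53.9]
tcp_rot: [3.3, 89.9, 95.8]
ft_force: [-0.8, 0.3, -0.0]
finger_gap: 0.091
at [558.4  10.7  53.9] t 29.35 F [-0.8  0.3 -0. ] gap 0.091 q [ 15.  33. -24. 109.  19.  41.  72.]
shift mm now-axes [ 6.8 -1.4 -5.5] goal-axes [ 6.8 -1.4 -5.4] turn [ 0.5   0.11 -0.01]
[558.4  10.7  53.9] [[-0.0, -0.999, -0.044], [0.002, -0.044, 0.999], [-1.0, 0.0, 0.002]] 29.35
```

View pics/w13.png

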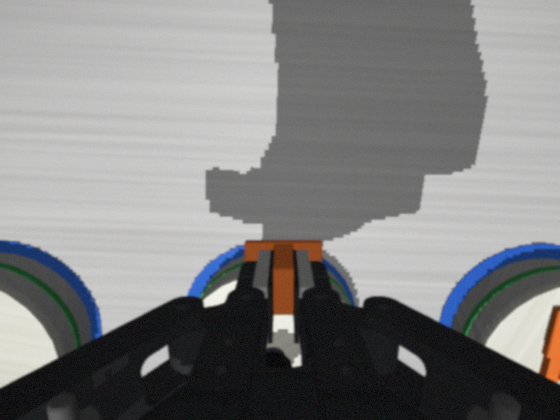

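```bash
python3 -m handwheel '[[[-1,0.005,-0.001,-0.0055,0.5,0.1,0],[-1,0.001,0,0,0,0,0],[-1,0,0,0,0,0,0],[-1,0,0,0,0,0,0]]]'; python3 to.py 560 5.3 47.1; python3 look.py w14
```

```text
time: 29.8
eef_pos: [560.1, 4.3, 48.0]
tcp_rot: [-135.3, 90.0, -43.4]
ft_force: [-0.4, -0.1, 0.1]
finger_gap: 0.087
at [560.1   4.3  48. ] t 29.8 F [-0.4 -0.1  0.1] gap 0.087 q [ 15.  34. -23. 109.  20.  41.  72.]
shift mm now-axes [0.9 0.1 1. ] goal-axes [0.9 0.1 1. ] turn [-0.07 -0.03  0.03]
[560.1   4.3  48. ] [[0.0, -0.999, -0.034], [-0.0, -0.034, 0.999], [-1.0, -0.0, -0.0]] 29.8
```

View pics/w14.png

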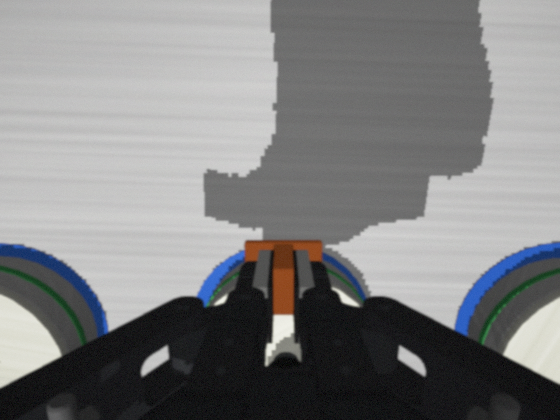

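```bash
python3 -m handwheel '[[[-1,0.001,-0.008,0.001,0,0,0],[-1,0,-0.006,0,0,0,0],[-1,0,-0.004,0,0,0,0],[-1,0,0,0,0,0,0]]]'; python3 to.py 596 6.6 47.1
```

```text
time: 30.25
eef_pos: [580.9, 6.0, 47.7]
tcp_rot: [-98.8, 89.8, -6.9]
ft_force: [0.0, 0.3, -0.1]
finger_gap: 0.091
at [580.9   6.   47.7] t 30.25 F [ 0.   0.3 -0.1] gap 0.091 q [ 15.  36. -23. 106.  20.  42.  72.]
shift mm now-axes [  0.7 -15.2   0.1] goal-axes [  0.6 -15.2   0.1] turn [-0.09 -0.02  0.15]
```

```bash
python3 -m handwheel '[[[-1,0.0008,-0.006,0,0,0,0],[-1,0,-0.006,0,0,0,0],[-1,0,-0.006,0,0,0,0]]]'; python3 to.py 596 6.6 47.1
```

```text
time: 30.55
eef_pos: [597.1, 6.9, 46.1]
tcp_rot: [101.8, 89.8, -166.2]
ft_force: [-5.9, 0.3, 3.4]
finger_gap: 0.087
at [597.1   6.9  46.1] t 30.55 F [-5.9  0.3  3.4] gap 0.087 q [ 14.  37. -23. 104.  20.  44.  73.]
shift mm now-axes [-1.   1.1 -0.2] goal-axes [-1.   1.1 -0.2] turn [-0.07 -0.04 -0.17]
```

```bash
python3 -m handwheel '[[[-1,-0.0005,-0.004,0,0,0,0],[-1,-0.0005,-0.004,0,0,0,0]]]'; python3 to.py 596 6.6 47.1;  python3 -m handwheel '[[[-1,0,-0.005,0,0,0,-0.5]]]'; python3 to.py 596 6.6 47.1
```

```text
time: 30.75
eef_pos: [599.7, 6.8, 45.6]
tcp_rot: [96.9, 89.1, -171.2]
ft_force: [-16.9, 0.1, 15.4]
finger_gap: 0.094
at [599.7   6.8  45.6] t 30.75 F [-16.9   0.1  15.4] gap 0.094 q [ 14.  38. -23. 102.  20.  45.  73.]
shift mm now-axes [-1.4  3.7 -0.1] goal-axes [-1.5  3.7 -0.1] turn [-0.07 -0.11 -0.91]
time: 30.85
eef_pos: [599.7, 6.8, 45.5]
tcp_rot: [100.9, 88.9, -167.2]
ft_force: [-21.3, -0.5, 25.8]
finger_gap: 0.093
at [599.7   6.8  45.5] t 30.85 F [-21.3  -0.5  25.8] gap 0.093 q [ 14.  38. -23. 102.  20.  45.  73.]
shift mm now-axes [-1.5  3.8 -0.1] goal-axes [-1.6  3.7 -0.1] turn [-0.07 -0.2  -1.04]
```

Hard stop at 599.7 (axis about 625). I'll release, retreat and check.

```bash
python3 -m handwheel '[[[-1,-0.001,0.001,0,0,0,-0.8],[1,0,0,0,0,0,0],[1,0,0,0,0,0,0],[1,0,0,0,0,0,0],[1,0,0,0,0,0,0],[1,-0.03,0,0,0,0,0],[1,-0.05,0,0,0,0,0],[1,-0.03,0.02,0,0,0,0]]]';python3 -m handwheel '[[[1,0,0.05,0,0,0,0],[1,0,0.03,0,0,0,0],[1,0,0,0,0,0,0]]]';python3 look.py w15; python3 - <<'E'
from meas import *
im,s=load('w15'); save(cv2.resize(im[235:390,190:370],None,fx=4,fy=3.8,interpolation=cv2.INTER_CUBIC),'w15z')
E
```

```text
time: 31.65
eef_pos: [581.0, 6.4, 155.6]
tcp_rot: [101.3, 89.6, -166.8]
ft_force: [0.2, 0.4, 0.3]
finger_gap: 0.999
time: 31.95
eef_pos: [502.3, 4.1, 161.5]
tcp_rot: [-120.9, 89.7, -29.0]
ft_force: [1.5, 0.6, -0.4]
finger_gap: 1.004
[502.3   4.1 161.5] [[0.004, -0.999, -0.033], [-0.002, -0.033, 0.999], [-1.0, -0.004, -0.003]] 31.95
```

View pics/w15z.png

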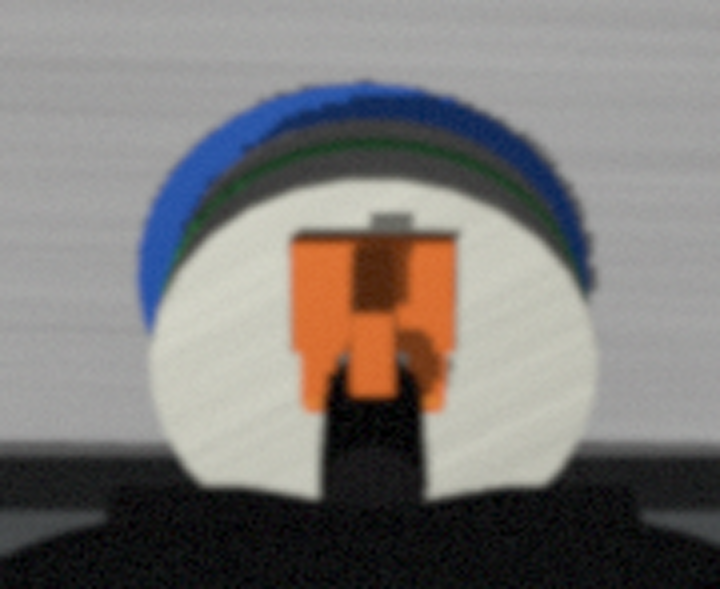

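Same picture as pan A, so clip 3 is seated on pan B. Next is clip 4.

```bash
python3 -m handwheel '[[[1,0,0,0.04,0,0,0],[1,0,0,0.05,0,0,0],[1,0,0,0.05,0,0,0],[1,0,0,0.05,0,0,0],[1,0,0,0.05,0,0,0],[1,0,0,0.045,0,0,0],[1,0,0,0,0,0,0],[1,0,0,0,0,0,0]]]';python3 to.py 560 336 80 2
```

```text
time: 32.8
eef_pos: [508.9, 299.4, 161.0]
tcp_rot: [-70.1, 89.0, 21.1]
ft_force: [0.2, -1.5, -0.8]
finger_gap: 0.998
at [508.9 299.4 161. ] t 32.8 F [ 0.2 -1.5 -0.8] gap 0.998 q [ -9.  28. -32. 102.  18.  54.  43.]
shift mm now-axes [ 82.  -50.6  35. ] goal-axes [ 81.  -52.4  34.7] turn [-0.76  0.32  0.91]
```

```bash
python3 -m handwheel '[[[1,0.02,-0.03,0.02,-0.7,0.3,0.9],[1,0.03,-0.022,0.015,0,0,0],[1,0.03,0,0,0,0,0],[1,0,0,0,0,0,0],[1,0,0,0,0,0,0]]]';python3 to.py 581 336 13 2; python3 look.py w16
```

```text
time: 33.3
eef_pos: [567.4, 333.0, 78.8]
tcp_rot: [-114.6, 89.8, -23.0]
ft_force: [-0.2, 0.6, 0.9]
finger_gap: 1.002
at [567.4 333.   78.8] t 33.3 F [-0.2  0.6  0.9] gap 1.002 q [-13.  40. -28.  94.  23.  52.  42.]
shift mm now-axes [ 65.8 -13.5   2.7] goal-axes [ 65.8 -13.7   2.6] turn [-0.42 -0.07  0.16]
[567.4 333.   78.8] [[0.003, -1.0, -0.028], [-0.001, -0.028, 1.0], [-1.0, -0.003, -0.001]] 33.3
```

View pics/w16.png

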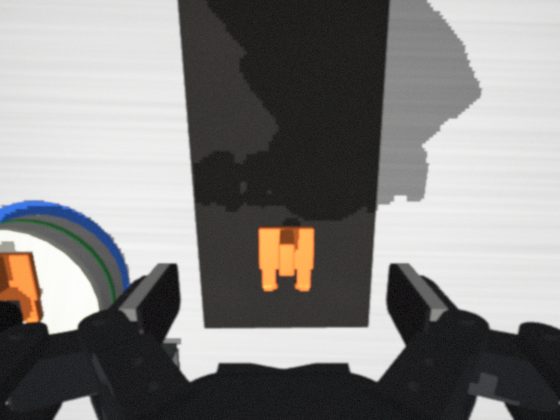

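```bash
python3 - <<'E'
from clipfit import *
im,s=load('w16')
print(fit('wrist',im,s,[608,336.5,0.03]))
E
python3 -m handwheel '[[[1,0.025,-0.008,0.002,0,0,0.2],[1,0.02,0,0,0,0,0.2],[1,0,0,0,0,0,0],[1,0,0,0,0,0,0]]]';python3 to.py 581 336 13 1
```

```text
{'seat': (np.float64(608.8), np.float64(336.8)), 'yaw': np.float64(1.1), 'fin': (np.float64(581.8), np.float64(336.2)), 'cost': np.float64(334.2)}
time: 33.75
eef_pos: [578.5, 333.7, 38.7]
tcp_rot: [-79.4, 89.9, 12.0]
ft_force: [-0.4, 0.2, 0.5]
finger_gap: 1.002
at [578.5 333.7  38.7] t 33.75 F [-0.4  0.2  0.5] gap 1.002 q [-14.  44. -27.  93.  24.  49.  41.]
shift mm now-axes [25.8 -2.5  2.2] goal-axes [25.7 -2.6  2.2] turn [0.39 0.02 0.12]
```

```bash
python3 -m handwheel '[[[1,0.013,-0.0005,0.0022,0.4,0,0.2],[1,0.01,0,0,0,0,0.2],[1,0,0,0,0,0,0]]]';python3 to.py 581.5 336.2 13 1
```

```text
time: 34.05
eef_pos: [579.8, 336.8, 16.9]
tcp_rot: [51.9, 89.8, 142.9]
ft_force: [-0.1, -0.2, 0.9]
finger_gap: 1.0
at [579.8 336.8  16.9] t 34.05 F [-0.1 -0.2  0.9] gap 1.0 q [-15.  46. -26.  93.  25.  47.  40.]
shift mm now-axes [ 3.9 -1.7 -0.6] goal-axes [ 3.9 -1.7 -0.6] turn [-0.04  0.11 -0.14]
```

```bash
python3 -m handwheel '[[[1,0.0035,-0.0017,-0.0006,0,0.1,0],[1,0,0,0,0,0,0],[-1,0,0,0,0,0,0],[-1,0,0,0,0,0,0],[-1,0,0,0,0,0,0],[-1,0,0,0,0,0,0],[-1,0,0,0,0,0,0],[-1,0,0,0,0,0,0]]]'; python3 to.py 581.5 336.2 13 1; python3 look.py w17
```

```text
time: 34.85
eef_pos: [582.1, 337.1, 14.3]
tcp_rot: [47.1, 89.9, 138.1]
ft_force: [0.5, 0.3, -0.0]
finger_gap: 0.094
at [582.1 337.1  14.3] t 34.85 F [ 0.5  0.3 -0. ] gap 0.094 q [-15.  46. -26.  92.  25.  47.  40.]
shift mm now-axes [ 1.3  0.6 -0.9] goal-axes [ 1.3  0.6 -0.9] turn [ 0.    0.06 -0.06]
[582.1 337.1  14.3] [[-0.001, -1.0, -0.017], [0.001, -0.017, 1.0], [-1.0, 0.001, 0.001]] 34.85
```

View pics/w17.png

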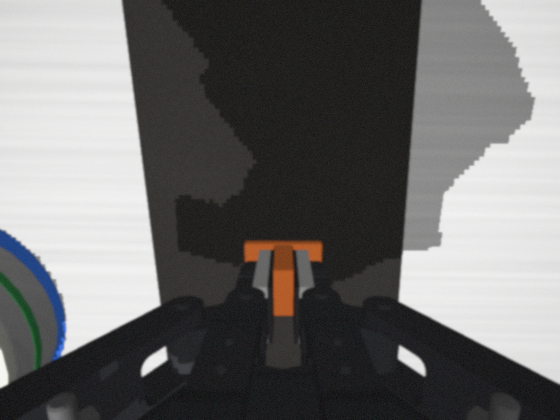

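```bash
python3 -m handwheel '[[[-1,-0.03,0,0,0,0,0],[-1,-0.05,0,0,0,0,0],[-1,-0.04,0.02,-0.02,0,0,0],[-1,0,0.02,-0.045,0,0,0],[-1,0,0,-0.05,0,0,0],[-1,0,0,-0.05,0,0,0],[-1,0,0,-0.05,0,0,0],[-1,0,0,-0.05,0,0,0]]]'; python3 to.py 560 -162 110;python3 pans.py top4
```

```text
time: 35.7
eef_pos: [544.1, 76.7, 137.7]
tcp_rot: [-0.1, 89.7, 91.9]
ft_force: [0.8, -0.4, -1.2]
finger_gap: 0.092
at [544.1  76.7 137.7] t 35.7 F [ 0.8 -0.4 -1.2] gap 0.092 q [ 14.  26. -31. 108.  17.  50.  67.]
shift mm now-axes [  26.3   -7.4 -239.2] goal-axes [  27.7   -7.5 -239.1] turn [0.03 0.35 0.  ]
t [351.4 151.7] [40.4 42.3] [[ 628.5 -160.4   35. ]]
```

```bash
python3 -m handwheel '[[[-1,0,0,-0.05,0,0.3,0],[-1,0,0,-0.05,0,0,0],[-1,0,0,-0.05,0,0,0],[-1,0,0,-0.04,0,0,0],[-1,0.01,0,0,0,0,0],[-1,0,0,0,0,0,0]]]'; python3 to.py 560 -162.7 47.8
```

```text
time: 36.35
eef_pos: [547.9, -123.0, 128.0]
tcp_rot: [175.8, 89.5, -93.4]
ft_force: [-0.4, 0.4, -0.1]
finger_gap: 0.092
at [ 547.9 -123.   128. ] t 36.35 F [-0.4  0.4 -0.1] gap 0.092 q [ 31.  27. -27. 107.  17.  50.  87.]
shift mm now-axes [ 80.5 -11.6 -39.1] goal-axes [ 80.2 -10.7 -40.1] turn [-1.15 -0.51 -0.04]
```

```bash
python3 -m handwheel '[[[-1,0.01,-0.004,-0.025,-1,-0.5,0],[-1,0.02,-0.004,-0.014,0,0,0],[-1,0.02,0,0,0,0,0],[-1,0.01,0,0,0,0,0],[-1,0,0,0,0,0,0],[-1,0,0,0,0,0,0]]]'; python3 to.py 562 -162.7 47.8
```

```text
time: 36.95
eef_pos: [559.8, -154.6, 68.3]
tcp_rot: [-37.0, 89.8, 55.5]
ft_force: [-0.2, -0.1, 0.2]
finger_gap: 0.093
at [ 559.8 -154.6   68.3] t 36.95 F [-0.2 -0.1  0.2] gap 0.093 q [ 32.  34. -25. 106.  19.  44.  89.]
shift mm now-axes [20.5 -1.8 -8.3] goal-axes [20.5 -1.9 -8.2] turn [0.47 0.15 0.11]
```

```bash
python3 -m handwheel '[[[-1,0.012,-0.001,-0.0085,0.5,0.1,0.1],[-1,0.008,0,0,0,0,0],[-1,0,0,0,0,0,0],[-1,0,0,0,0,0,0]]]'; python3 to.py 562 -162.7 47.8
```

```text
time: 37.35
eef_pos: [563.1, -162.4, 48.9]
tcp_rot: [-94.3, 89.8, -2.3]
ft_force: [0.4, 0.1, -0.5]
finger_gap: 0.086
at [ 563.1 -162.4   48.9] t 37.35 F [ 0.4  0.1 -0.5] gap 0.086 q [ 32.  36. -24. 105.  20.  43.  89.]
shift mm now-axes [ 1.1  1.1 -0.3] goal-axes [ 1.1  1.1 -0.3] turn [ 0.06 -0.01  0.19]
```

```bash
python3 look.py w18; python3 -m handwheel '[[[-1,0.001,-0.008,0,0,0,0.1],[-1,0,-0.006,0,0,0,0],[-1,0,-0.003,0,0,0,0],[-1,0,0,0,0,0,0]]]'; python3 to.py 602 -161.3 47.8
```

```text
[ 563.1 -162.4   48.9] [[0.003, -0.999, -0.036], [-0.0, -0.036, 0.999], [-1.0, -0.003, -0.0]] 37.35
time: 37.8
eef_pos: [582.7, -161.5, 48.9]
tcp_rot: [-96.3, 89.8, -4.3]
ft_force: [-0.1, -0.1, -0.6]
finger_gap: 0.091
at [ 582.7 -161.5   48.9] t 37.8 F [-0.1 -0.1 -0.6] gap 0.091 q [ 31.  37. -24. 103.  21.  44.  89.]
shift mm now-axes [  1.1 -19.3  -0.5] goal-axes [  1.1 -19.3  -0.5] turn [ 0.07 -0.02  0.2 ]
```

View pics/w18.png

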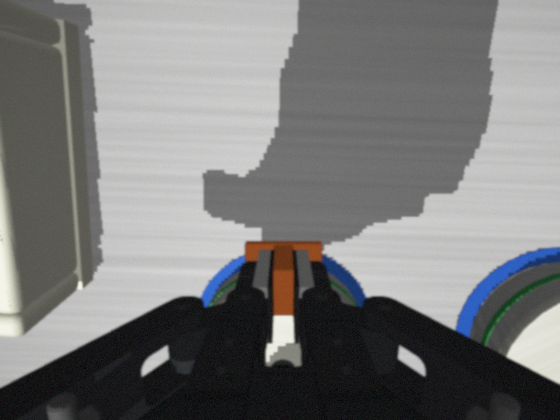

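```bash
python3 -m handwheel '[[[-1,0.002,-0.001,-0.0005,0,0,0.2],[-1,0,0,0,0,0,0]]]'; python3 to.py 602 -161.3 47.8
```

```text
time: 38.0
eef_pos: [583.9, -161.9, 46.8]
tcp_rot: [151.8, 90.0, -116.2]
ft_force: [-0.3, -0.1, -0.0]
finger_gap: 0.093
at [ 583.9 -161.9   46.8] t 38.0 F [-0.3 -0.1 -0. ] gap 0.093 q [ 31.  38. -24. 102.  21.  44.  89.]
shift mm now-axes [ -1.  -18.1  -0. ] goal-axes [ -1.  -18.1   0. ] turn [ 0.08 -0.02 -0.01]
```

```bash
python3 -m handwheel '[[[-1,-0.0007,-0.006,0,0,0,0],[-1,0,-0.006,0,0,0,0],[-1,0,-0.006,0,0,0,0]]]'; python3 to.py 602 -161.3 47.8
```

```text
time: 38.3
eef_pos: [600.5, -161.4, 46.8]
tcp_rot: [91.0, 89.7, -177.0]
ft_force: [0.3, 0.9, -1.3]
finger_gap: 0.085
at [ 600.5 -161.4   46.8] t 38.3 F [ 0.3  0.9 -1.3] gap 0.085 q [ 30.  39. -23. 100.  21.  46.  88.]
shift mm now-axes [-1.  -1.5  0. ] goal-axes [-1.  -1.5  0. ] turn [ 0.04 -0.   -0.27]
```

```bash
python3 -m handwheel '[[[-1,-0.0005,-0.005,0,0,0,-0.2],[-1,-0.0005,-0.005,0,0,0,-0.2]]]'; python3 to.py 602 -161.3 47.8;  python3 -m handwheel '[[[-1,0,-0.005,0,0,0,-0.5]]]'; python3 to.py 602 -161.3 47.8
```

```text
time: 38.5
eef_pos: [605.0, -161.2, 46.3]
tcp_rot: [89.0, 89.4, -179.0]
ft_force: [-19.8, 0.5, 13.0]
finger_gap: 0.087
at [ 605.  -161.2   46.3] t 38.5 F [-19.8   0.5  13. ] gap 0.087 q [ 29.  40. -23.  99.  21.  47.  88.]
shift mm now-axes [-1.5  3.   0.1] goal-axes [-1.5  3.   0.1] turn [ 0.01  0.01 -0.64]
time: 38.6
eef_pos: [604.9, -161.3, 46.1]
tcp_rot: [89.6, 89.2, -178.4]
ft_force: [-20.2, 1.1, 24.5]
finger_gap: 0.093
at [ 604.9 -161.3   46.1] t 38.6 F [-20.2   1.1  24.5] gap 0.093 q [ 29.  40. -23.  99.  21.  47.  88.]
shift mm now-axes [-1.7  2.9  0.1] goal-axes [-1.7  2.9  0.1] turn [-0.02  0.01 -0.8 ]
```

Hard stop at 604.9. I'll release and check.

```bash
python3 -m handwheel '[[[-1,-0.001,0.001,0,0,0,-0.8],[1,0,0,0,0,0,0],[1,0,0,0,0,0,0],[1,0,0,0,0,0,0],[1,0,0,0,0,0,0],[1,-0.03,0,0,0,0,0],[1,-0.05,0,0,0,0,0],[1,-0.03,0.02,0,0,0,0]]]';python3 -m handwheel '[[[1,0,0.05,0,0,0,0],[1,0,0.03,0,0,0,0],[1,0,0,0,0,0,0]]]';python3 look.py w19; python3 - <<'E'
from meas import *
im,s=load('w19'); save(cv2.resize(im[235:390,190:370],None,fx=4,fy=3.8,interpolation=cv2.INTER_CUBIC),'w19z')
E
```

```text
time: 39.4
eef_pos: [585.6, -160.3, 155.8]
tcp_rot: [23.6, 89.7, 115.7]
ft_force: [0.5, -0.5, 1.5]
finger_gap: 1.005
time: 39.7
eef_pos: [507.0, -163.8, 161.5]
tcp_rot: [-91.2, 89.5, 0.9]
ft_force: [0.5, 0.4, 0.7]
finger_gap: 1.001
[ 507.  -163.8  161.5] [[0.008, -0.999, -0.037], [0.0, -0.037, 0.999], [-1.0, -0.008, -0.0]] 39.7
```

View pics/w19z.png

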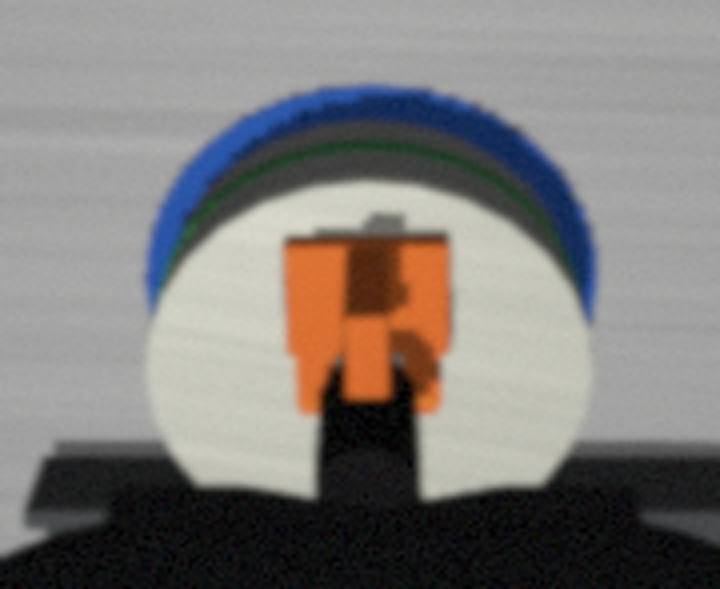

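View pics/w19.png

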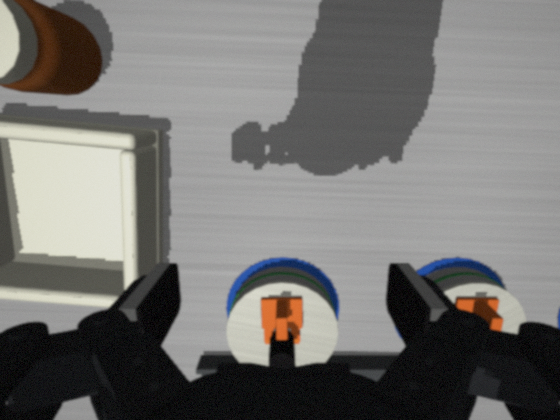

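Pan C looks the same, so all three clips are seated. The leftover is clip 1 (fin at 391,325, yaw 22).

```bash
python3 -m handwheel '[[[1,0,0.02,0.045,0,0,0],[1,0,0.02,0.05,0,0,0],[1,0,0.02,0.05,0,0,0],[1,0,0.02,0.05,0,0,0],[1,0,0,0.05,0,0,0],[1,0,0,0.05,0,0,0],[1,0,0,0.05,0,0,0],[1,0,0,0.05,0,0,0]]]'; python3 to.py 400 310 100 2
```

```text
time: 40.55
eef_pos: [430.3, 220.7, 163.6]
tcp_rot: [-82.8, 88.4, 8.6]
ft_force: [0.6, 0.5, 0.9]
finger_gap: 1.003
at [430.3 220.7 163.6] t 40.55 F [0.6 0.5 0.9] gap 1.003 q [  4.  18. -40. 117.  16.  49.  46.]
shift mm now-axes [63.1 29.9 89.7] goal-axes [63.6 27.2 90.3] turn [-0.64  0.19  1.57]
```

```bash
python3 -m handwheel '[[[1,0,0.015,0.04,-1,0.2,1.5],[1,0,0.01,0.03,-7,0,0],[1,0.02,0,0,-7,0,0],[1,0.03,0,0,-6,0,0],[1,0,0,0,0,0,0],[1,0,0,0,0,0,0]]]'; python3 to.py 391 324.6 13 22; python3 look.py w20
```

```text
time: 41.15
eef_pos: [404.7, 315.6, 115.4]
tcp_rot: [-36.8, 88.8, 77.1]
ft_force: [-0.7, -0.2, -0.2]
finger_gap: 1.002
at [404.7 315.6 115.4] t 41.15 F [-0.7 -0.2 -0.2] gap 1.002 q [ -5.  28. -43. 114.  25.  47.  52.]
shift mm now-axes [102.5  10.2  12.1] goal-axes [102.4   9.4  13.5] turn [1.9  0.97 0.7 ]
[404.7 315.6 115.4] [[0.005, -0.914, -0.405], [0.02, -0.405, 0.914], [-1.0, -0.012, 0.017]] 41.15
```

View pics/w20.png

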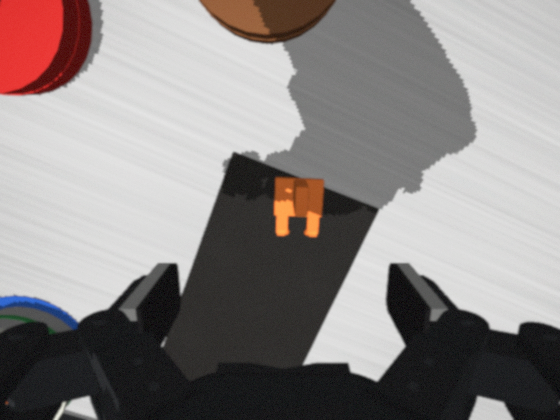

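```bash
python3 - <<'E'
from clipfit import *
im,s=load('w20')
print(fit('wrist',im,s,[416,334.6,0.38]))
E
python3 -m handwheel '[[[1,0.03,0.009,0.013,1.9,1,0.7],[1,0.03,0.001,0,0,0,0.2],[1,0,0,0,0,0,0],[1,0,0,0,0,0,0]]]'; python3 to.py 391 324.6 13 22
```

```text
{'seat': (np.float64(415.6), np.float64(334.9)), 'yaw': np.float64(22.1), 'fin': (np.float64(390.6), np.float64(324.7)), 'cost': np.float64(247.4)}
time: 41.6
eef_pos: [396.6, 325.6, 60.0]
tcp_rot: [-93.8, 89.7, 17.3]
ft_force: [-0.0, 0.3, 0.4]
finger_gap: 1.0
at [396.6 325.6  60. ] t 41.6 F [-0.   0.3  0.4] gap 1.0 q [-12.  33. -38. 115.  30.  42.  43.]
shift mm now-axes [47.   5.9  1.1] goal-axes [47.   5.6  1.2] turn [-0.86 -0.03  0.34]
```

```bash
python3 -m handwheel '[[[1,0.02,0.006,0.001,-0.8,0,0.3],[1,0.018,0.001,0,0,0,0.3],[1,0,0,0,0,0,0],[1,0,0,0,0,0,0]]]'; python3 to.py 390.8 324.6 13 22
```

```text
time: 42.0
eef_pos: [395.5, 325.9, 26.9]
tcp_rot: [-83.8, 89.7, 27.8]
ft_force: [0.8, 0.1, 0.1]
finger_gap: 0.999
at [395.5 325.9  26.9] t 42.0 F [0.8 0.1 0.1] gap 0.999 q [-14.  36. -36. 116.  33.  38.  40.]
shift mm now-axes [13.9  5.   0.5] goal-axes [13.9  4.9  0.6] turn [-0.41  0.03  0.31]
```

```bash
python3 -m handwheel '[[[1,0.008,0.006,0.0005,-0.4,0,0.3],[1,0.005,0.001,0,0,0,0.2],[1,0,0,0,0,0,0]]]'; python3 to.py 390.8 324.6 13 22
```

```text
time: 42.3
eef_pos: [390.0, 324.3, 14.9]
tcp_rot: [40.2, 89.9, 152.1]
ft_force: [0.1, -0.5, 0.3]
finger_gap: 1.0
at [390.  324.3  14.9] t 42.3 F [ 0.1 -0.5  0.3] gap 1.0 q [-14.  37. -35. 117.  34.  37.  40.]
shift mm now-axes [ 1.9 -0.9 -0. ] goal-axes [ 1.9 -0.9 -0. ] turn [-0.06  0.06 -0.05]
```

```bash
python3 -m handwheel '[[[-1,0.002,-0.0005,0,0,0,0],[-1,0,0,0,0,0,0],[-1,0,0,0,0,0,0],[-1,0,0,0,0,0,0],[-1,0,0,0,0,0,0],[-1,0,0,0,0,0,0],[-1,0,0,0,0,0,0]]]'; python3 -m handwheel '[[[-1,-0.03,0,0,0,0,0],[-1,-0.05,0,0,7,0,0],[-1,-0.05,0,0,7,0,0],[-1,-0.02,0,0,6,0,0],[-1,0,0,0,0,0,0]]]'; python3 to.py 510 -345 150;  python3 pans.py top5; python3 look.py w21
```

```text
time: 43.0
eef_pos: [390.8, 325.0, 13.2]
tcp_rot: [-0.4, 89.9, 111.6]
ft_force: [0.7, -0.1, -0.2]
finger_gap: 0.09
time: 43.5
eef_pos: [389.3, 324.0, 166.6]
tcp_rot: [95.4, 89.7, -173.3]
ft_force: [-0.5, -0.2, -0.0]
finger_gap: 0.093
at [389.3 324.  166.6] t 43.5 F [-0.5 -0.2 -0. ] gap 0.093 q [ -9.  22. -41. 112.  17.  53.  33.]
shift mm now-axes [  16.3 -106.3 -671.5] goal-axes [  16.6  -97.3 -672.8] turn [-0.76 -0.03 -0.35]
t [351.4 151. ] [40.5 42.8] [[ 630.  -160.5   35. ]]
t [278.8 152.8] [40.6 42.4] [[624.2   7.8  35. ]]
t [207.6 154.9] [40.1 42. ] [[617.8 172.4  35. ]]
[388.9 323.6 165.4] [[-0.007, -1.0, -0.025], [-0.001, -0.025, 1.0], [-1.0, 0.007, -0.001]] 43.55
```

View pics/w21.png

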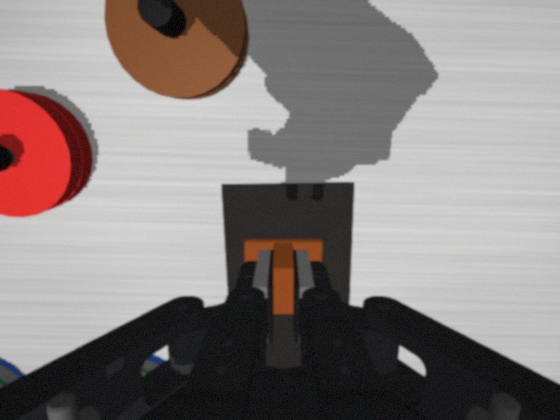

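View pics/top5.png

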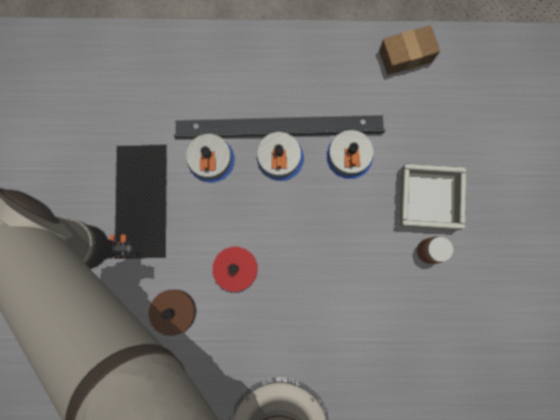

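```bash
python3 - <<'E'
from h import *
P=onz('top',[[404,165],[466,166],[465,229],[402,227]],60); print(P.round(0),P.mean(0).round(0), onz('top',[[432,198]],12).round(0))
E
python3 -m handwheel '[[[-1,0,0,-0.045,-0.7,0,-0.3],[-1,0,-0.02,-0.05,0,0,0],[-1,0,-0.02,-0.05,0,0,0],[-1,0,-0.02,-0.05,0,0,0],[-1,0,-0.02,-0.05,0,0,0],[-1,0,-0.01,-0.05,0,0,0],[-1,0,0,-0.05,0,0,0],[-1,0,0,-0.05,0,0,0]]]'; python3 to.py 510 -345 150
```

```text
[[ 592. -276.   60.]
 [ 591. -416.   60.]
 [ 448. -408.   60.]
 [ 452. -268.   60.]] [ 521. -342.   60.] [[ 525. -351.   12.]]
time: 44.4
eef_pos: [485.8, -54.1, 149.2]
tcp_rot: [81.2, 88.5, 175.7]
ft_force: [1.2, -0.1, -0.5]
finger_gap: 0.089
at [485.8 -54.1 149.2] t 44.4 F [ 1.2 -0.1 -0.5] gap 0.089 q [ 31.  21. -33. 114.  14.  50.  85.]
shift mm now-axes [  -2.1   -1.6 -291.9] goal-axes [  -0.8  -14.  -291.6] turn [ 2.43  0.2  -1.51]
```

```bash
python3 -m handwheel '[[[-1,0,0,-0.05,2.4,0.2,-1.5],[-1,0,0,-0.05,0,0,0],[-1,0,-0.005,-0.05,0,0,0],[-1,0,-0.005,-0.05,0,0,0],[-1,0,0,-0.045,0,0,0],[-1,0,0,-0.02,0,0,0],[-1,0,0,0,0,0,0],[-1,0,0,0,0,0,0]]]'; python3 to.py 508 -345 75; python3 look.py w22
```

```text
time: 45.2
eef_pos: [492.4, -328.1, 127.3]
tcp_rot: [66.8, 88.3, 159.0]
ft_force: [-1.3, 0.2, -1.3]
finger_gap: 0.088
at [ 492.4 -328.1  127.3] t 45.2 F [-1.3  0.2 -1.3] gap 0.088 q [ 50.  31. -26. 101.  16.  54. 110.]
shift mm now-axes [ 51.7 -16.4 -18.1] goal-axes [ 52.3 -15.  -17.5] turn [ 0.17  0.68 -1.59]
[ 492.4 -328.1  127.3] [[-0.028, -0.999, -0.038], [0.011, -0.038, 0.999], [-1.0, 0.028, 0.012]] 45.2
```

View pics/w22.png

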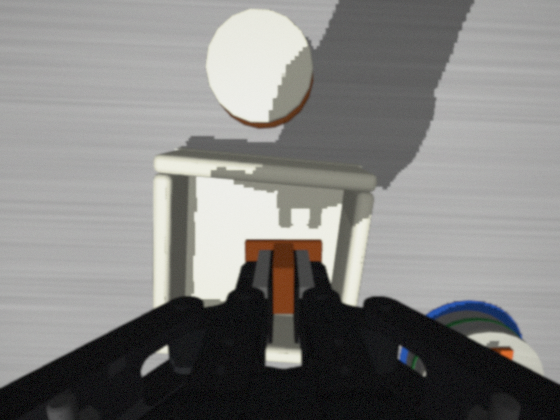

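```bash
python3 - <<'E'
from meas import *
im,s=load('w22'); print(onz('wrist',[[156,163],[375,182]],60,s).round(0), 'jar',onz('wrist',[[260,65]],90,s).round(0))
E
python3 -m handwheel '[[[-1,0,-0.012,-0.015,0.2,0.6,-1.5],[-1,0.02,-0.005,-0.003,0,0,0],[-1,0,0,0,0,0,0],[-1,0,0,0,0,0,0]]]'; python3 to.py 510 -345 30
```

```text
[[ 456. -405.   60.]
 [ 462. -270.   60.]] jar [[ 402. -341.   90.]]
time: 45.65
eef_pos: [513.6, -341.0, 105.8]
tcp_rot: [-52.6, 89.8, 40.0]
ft_force: [0.2, 0.2, 0.3]
finger_gap: 0.093
at [ 513.6 -341.   105.8] t 45.65 F [0.2 0.2 0.3] gap 0.093 q [ 50.  34. -25.  99.  18.  51. 110.]
shift mm now-axes [75.8  4.  -3.9] goal-axes [75.8  3.8 -3.9] turn [0.55 0.09 0.12]
```

```bash
python3 -m handwheel '[[[-1,0.025,0.001,0,0.5,0.1,0.2],[-1,0.025,0.001,0,0,0,0.3],[-1,0.015,0.001,0,0,0,0.3],[-1,0,0,0,0,0,0]]]'; python3 to.py 513 -341 30
```

```text
time: 46.05
eef_pos: [514.5, -340.3, 43.5]
tcp_rot: [124.9, 89.6, -142.8]
ft_force: [-0.5, 0.2, -0.3]
finger_gap: 0.088
at [ 514.5 -340.3   43.5] t 46.05 F [-0.5  0.2 -0.3] gap 0.088 q [ 48.  39. -23. 101.  21.  45. 107.]
shift mm now-axes [13.5  1.5 -0.6] goal-axes [13.5  1.5 -0.7] turn [ 0.3  -0.23 -0.33]
```

```bash
python3 -m handwheel '[[[-1,0.013,0.0015,0,0,0,0],[-1,0,0,0,0,0,0],[-0.5,0,0,0,0,0,0],[-0.5,0,0,0,0,0,0],[-0.5,0,0,0,0,0,0],[-0.5,-0.03,0,0,0,0,0],[-0.5,-0.05,0,0,0,0,0],[-0.5,-0.05,0,0,0,0,0]]]'; python3 -m handwheel '[[[-0.5,-0.03,0.02,0.03,0,0,0],[0,0,0.05,0.05,0,0,0],[0,0,0.03,0.05,0,0,0],[1,0,0,0.05,0,0,0],[1,0,0,0,0,0,0],[1,0,0,0,0,0,0]]]'; python3 look.py w23;python3 pans.py top6; python3 -c "
from h import *
save(imaging.snapshot('scene'),'s6')"
```

```text
time: 46.85
eef_pos: [510.8, -338.1, 159.8]
tcp_rot: [81.9, 89.3, 174.2]
ft_force: [1.2, -0.7, 0.2]
finger_gap: 0.251
time: 47.45
eef_pos: [422.0, -177.3, 201.4]
tcp_rot: [-154.8, 88.9, -62.6]
ft_force: [0.1, -0.6, 0.9]
finger_gap: 0.978
[ 422.  -177.3  201.4] [[0.009, -0.999, -0.038], [-0.017, -0.038, 0.999], [-1.0, -0.008, -0.017]] 47.45
t [351.4 151. ] [40.5 43.1] [[ 630.2 -160.4   35. ]]
t [278.8 152.7] [41.  42.4] [[624.4   7.8  35. ]]
t [207.5 154.9] [40.1 42.3] [[617.9 172.5  35. ]]
```

View pics/top6.png

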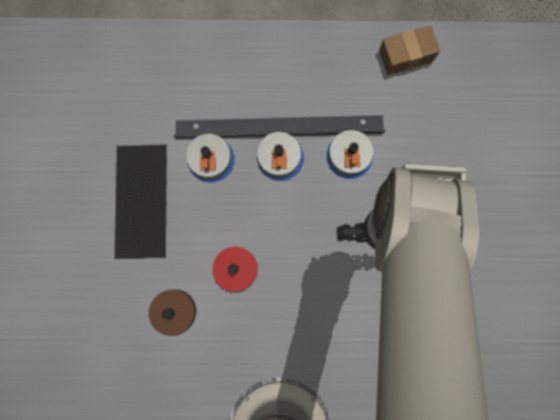

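View pics/s6.png

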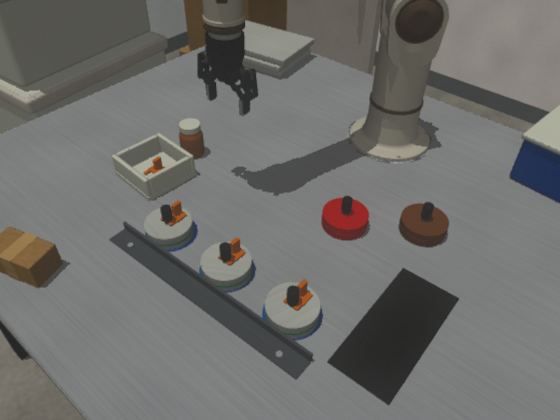

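View pics/w23.png

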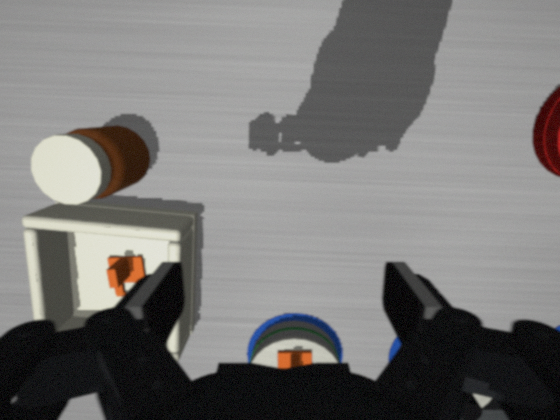

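The leftover clip lies in the box, the pans are on their places, and the box and jar look undisturbed. Before handing in I'll do one close check of seating by projecting the seated-clip model into the scene view.

```bash
python3 - <<'E'
from clipfit import *
im=load('s6')[0]; 
K=5
def crop(x,y): return cv2.resize(im[y:y+50,x:x+50],None,fx=K,fy=K,interpolation=cv2.INTER_CUBIC)
out=[]
for (ax,ay),(x,y) in zip([(618.2,172.3),(624.3,7.6),(630,-160.4)],[(268,275),(203,235),(145,195)]):
    row=[crop(x,y)]
    for off in (0,-4):
        c=crop(x,y).copy()
        a=np.radians(2); pl,fi=outline([ax+off*np.cos(a),ay+off*np.sin(a),a],35.5)
        th=np.linspace(0,2*np.pi,40)
        for P,col in ((pl,(0,255,0)),(fi[4:],(255,0,255)),(np.c_[ax+11*np.cos(th),ay+11*np.sin(th),0*th+75],(0,200,255)),(np.c_[ax+50.5*np.cos(th),ay+50.5*np.sin(th),0*th+35],(255,0,0))):
            q=((proj('scene',P)-[x,y]+.5)*K-.5).round().astype(np.int32); cv2.polylines(c,[q],True,col,1)
        row.append(c)
    out.append(np.vstack(row[:2]))
save(np.hstack(out),'s6z')
E
```

```text
(no output)
```

View pics/s6z.png

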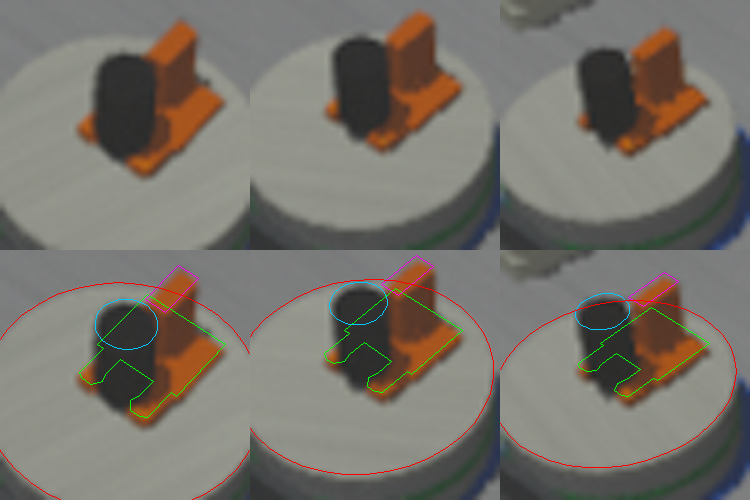

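The seated-position overlay fits all three clips: prongs beyond the neck and matching rear edges, within about 1 px of calibration shift. The robot touches nothing, so I'm handing in.

```bash
python3 pans.py top7; python3 -c "
from h import *
s=ctrl.get_state(); print(s['time'],s['ft_force'].round(1)); print(ctrl.sign_off())"
```

```text
t [351.4 151. ] [40.6 43. ] [[ 630.1 -160.4   35. ]]
t [278.8 152.8] [40.7 42.6] [[624.2   7.9  35. ]]
t [207.6 154.8] [40.1 42.2] [[618.  172.4  35. ]]
47.65 [ 0.2 -0.2  1.3]
the job is handed in; nothing more can be done
None
```

The job is handed in at 47.7 s. All three pans stand on their ringed places against the rail, each with a clip pushed fully home. The leftover fourth clip is in the foam box.

**Moves:** I slid the pans by their knobs. While sliding, the tool tilted by up to about 4° on two of the pans, and the force peaked at about 50 N on the third. I straightened the tool each time, and the pans were found flat in place afterwards.

**Last checks:**
- **Centring:** the top camera puts the pan axes 3 to 4 mm from the ring centres, against 14 mm allowed.
- **Clips:** each clip stopped hard at 17 to 33 N after the snap zone. A model of the seated clip, drawn over the scene picture, fits all three within about 1 px. On pan A the rear edge and lid put the seat about 1 mm from the axis, against 3 mm allowed. I did no pull test.
- **Leftover clip, box and jar:** the clip is seen lying in the box. The arm never touched the box or jar, and both look unmoved. I only judged that by eye and did not measure it.
- **Disturbances:** I saw no knocked pan and no slack grip.
- **Disagreements:** the cameras differed by 1 to 3 mm, within calibration. Before its clip went in, pan B's top-view position was about 4 mm short of the rail; pushing the clip home closed that.

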